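# Make up the counterweight for an off-centre bowl blank

### The job

Make up the balance weight for the off-centre bowl blank: slide every slotted steel weight on the bench sideways onto the neck of the carrier board's stem, fully home, so that they lie flat in one stack with every slot pointing at least 60 degrees away from each of the others. Then put the hexagon nut on the stem, start it square by backing it round until it drops in at the start of its thread, and run it down until it bears on the stack. Leave the other things on the bench where they are.

Things in the scene. Friction and masses are not known exactly. Their poses are not given: they have to be found in the camera images.
- w1_c (a point): slotted steel counterweight: flat disc 8 mm thick, 70 mm across, with two ground flats 64 mm apart (parallel to the slot) to grip across; about 0.2 kg. A 20 mm wide slot, open at the rim, ends 9 mm beyond the centre. This point: its centre, half-way up; +x points out of the slot's mouth, y is square to the flats, z up. Lies flat on the bench. Two or three weights are present, the rest absent
- w2_c (a point): another slotted counterweight just like w1 (centre, half-way up; same axes); may be absent
- w3_c (a point): another slotted counterweight just like w1 (centre, half-way up; same axes); may be absent
- w4_c (a point): another slotted counterweight just like w1 (centre, half-way up; same axes); may be absent
- w1_mouth (a point): middle of the slot's open mouth on the rim of w1: 35 mm from w1_c along its +x, half-way up
- w2_mouth (a point): middle of the slot's open mouth on the rim of w2: 35 mm from w2_c along its +x, half-way up
- w3_mouth (a point): middle of the slot's open mouth on the rim of w3: 35 mm from w3_c along its +x, half-way up
- w4_mouth (a point): middle of the slot's open mouth on the rim of w4: 35 mm from w4_c along its +x, half-way up
- nut_c (a point): dark steel hexagon nut standing on the bench, 50 mm across flats, 30 mm high, 33 mm open bore, 0.22 kg. This point: its centre, 15 mm above its underside; z is its axis, +x is square to one of the six flats. Coarse three-start right-hand thread, lead 15 mm a turn: clockwise from above runs it down. It turns freely (under 0.2 N m) until it bears on the stack; its centre is then 19 mm above the top weight's
- nut: the same nut, origin under its centre. Play on the thread: 0.8 mm axial, 1.4 mm radial. Set over the stem it rests loose on the thread ends, nut_c 46 to 51 mm above stem_seat. Turned backward (counter-clockwise) it climbs and, within a third of a turn, drops 5 mm once let go: ready to run on. Turned forward before that it may cock and jam. It does not run back by itself
- stem_seat (a point): foot of the upright steel stem, on its axis, at the top of the 60 mm flange on which the first weight lies, 28 mm above the bench. Above it: plain neck, 16 mm thick, up to 28 mm; threaded head, 30 mm thick (too big for the slots), up to 49 mm; cone to 52 mm. Axes as carrier
- carrier: fixed round plywood carrier board, 280 mm across, 18 mm thick; origin at the centre of its underside, z up. The stem stands 90 mm from the centre along +x; a wooden bowl blank (124 mm across, top 66 mm above the bench) is fixed 62 mm from the centre along -x, so it begins 90 mm from the stem's axis
- gouge_a: turning gouge 360 mm long lying on the bench nearest the robot (origin mid-length, on the bench): a bystander, leave it alone
- gouge_b: turning gouge 340 mm long lying at the far side: a bystander, leave it alone
- sanding_block: cork sanding block 100 x 60 x 32 mm: a bystander, leave it alone
- wax_tin: round green wax tin, 75 mm in diameter, 36 mm high: a bystander, leave it alone
- glue: white glue bottle, 60 mm in diameter, 170 mm high: a bystander, leave it alone
- mallet: wooden mallet, head 64 mm thick and 100 mm wide, handle 220 mm: a bystander, leave it alone
- bowl_ring: flat wooden ring 100 mm in diameter, 22 mm high: a bystander, leave it alone
Not all that is in view belongs to the job. Leave any pink look-alike of the part that bears w3_c alone. Leave any black look-alike of the part that bears w1_c alone.

How it is judged (in metres and radians):
On the way, in this order (a step that is already met when the one before it is completed fails the run):
1. every weight lies home on the stem, flat, slots apart (horizontal distance between each of w1_c, w2_c, w3_c, w4_c and stem_seat below 0.006 m and z of w1_c in the frame of stem_seat between 0.002 and 0.0225 m and angle between the z axis of each of w1_c, w2_c, w3_c, w4_c and the z axis of stem_seat, either way round below 0.08 rad and z of w2_c in the frame of stem_seat between 0.002 and 0.0225 m and z of w3_c in the frame of stem_seat between 0.002 and 0.0225 m and z of w4_c in the frame of stem_seat between 0.002 and 0.0225 m and horizontal distance between w1_mouth and w2_mouth above 0.03 m and horizontal distance between each of w1_mouth, w2_mouth and w3_mouth above 0.03 m and horizontal distance between each of w1_mouth, w2_mouth, w3_mouth and w4_mouth above 0.03 m), for 0.2 s.
2. the nut sits square on the stem and has dropped in at the start of its thread (horizontal distance between nut_c and stem_seat below 0.004 m and angle between the z axis of nut_c and the z axis of stem_seat, either way round below 0.08 rad and z of nut_c in the frame of stem_seat below 0.0465 m), for 0.2 s.
At the end, for the whole second after the job is handed in: Each weight lies flat on the stem, centred within 6 mm, slot mouths at least 30 mm apart (about 50 degrees); the nut is square (0.08 rad) and within 4 mm of the stem axis, its underside within 1.5 mm of the top weight; at rest (all of step 1 and horizontal distance between nut_c and stem_seat below 0.004 m and angle between the z axis of nut_c and the z axis of stem_seat, either way round below 0.08 rad and z of nut_c in the frame of stem_seat below 0.041 m and (z of nut_c in the frame of w1_c between 0.0165 and 0.0205 m or z of nut_c in the frame of w2_c between 0.0165 and 0.0205 m or z of nut_c in the frame of w3_c between 0.0165 and 0.0205 m or z of nut_c in the frame of w4_c between 0.0165 and 0.0205 m) and linear speed of nut below 0.02 m/s); the robot touches nothing.
It fails at once if a bystander is disturbed (moved more than 5 cm) (distance of any of gouge_a, gouge_b, sanding_block, wax_tin, glue, mallet, bowl_ring from where it was at the start of the episode above 0.05 m).
Of w1, w2, w3, w4 only 2 to 3 are there at a start; the rules pass over those that are not, and their reading is None.
At some moment in a run one of w1, w2, w3, w4, nut may be knocked a few centimetres aside while the robot is not near it.
Once in a run the grip may slacken for a moment while it holds something.
It also fails if it takes over 210 s, if anything falls off the work surface, if the arm or the gripper's body presses on something with over 40 N, if the wrist force passes 120 N, or if a joint passes its speed limit or range.

### The arm

A 7-joint arm with a two-finger parallel gripper is mounted at the origin on the work surface. World frame = base frame: x ahead of the robot, y to its left, z up, the work surface at z = 0. Lengths are in mm, angles in degrees, forces in N, time in s.
With the tool pointing down it reaches from about 350 to 900 mm from the base axis. Payload 7.2 kg.
Tool frame: the origin (TCP) lies on the centre line of the jaws, within the pads' length; the fingertips stand 22 mm ahead of it and the grasp point (between the pads) lies 3 mm ahead of it; z points along the fingers, y is the line along which they close (so a half turn about z gives the same grasp; the last joint's range is limited). The gripper opens to 88 mm and grips with 3 to 60 N. Pads are 20 mm wide; open, the fingers measure 115 mm over their backs; the gripper's body (75 mm by 178 mm) begins 61 mm behind the grasp point.
Start: joints at [71.436, 23.554, -0.728, 91.456, 0.321, 64.991, -4.71], TCP at [158.125, -604.67, 211.853] pointing down, gripper open.
Joint ranges: [-169.25, 169.25], [-16.82, 113.86], [-84.01, 82.57], [7.8, 145.47], [-59.2, 239.2], [7.22, 106.19], [-163.78, 163.78]. Speed limits (degrees/s): [136.94, 136.94, 172.46, 172.46, 180, 180, 180].

### API

Orientations are given as a 3x3 rotation matrix whose columns are the frame's x, y, z axes.
In Python, from plant import env gives the robot as it stands. The module is installed in compiled form; this text tells all that it offers.
- The arm moves only by the tool drive_tool, never from a script. Its arguments are lists of equal length, an entry for each row: "gripper": the finger opening in mm, from 0 to 87.8; "dp": the shift along the world's x, y, z in mm, a list of three; "yaw": the turn about the world's z in degrees. In form: {"gripper": [gripper, ...], "dp": [[x, y, z], ...], "yaw": [yaw, ...]}. A call has 1 to 5 rows; each row is the pose to reach, as a shift and turn from the pose commanded when the call began; what a row does not reach only later rows make up. A row lasts 1/12 s, in which the tool goes at most 41.7 mm and 7.16 degrees, less where a joint would pass 70% of its speed; a pose out of reach is approached as far as the arm can. A call with a gripper value outside its range is refused whole. The fingers move at their own pace and stop on an object; "squeeze" is the grip in N (left out, the last holds). Time passes only in rows, so rows that repeat a pose let the fingers close. It gives the time, the measured TCP pose, the force, the opening and the grip force at its end, in the units of the state.
- env.read_state(): the state, without advancing time (a new reading comes with each control period).
- env.camera(name): name is "side" or "top"; returns the picture (384x512x3 uint8, red, green, blue); there is no depth.
- env.camera_model(name): a dict with "vfov" (degrees; the focal length in pixels is half the picture's height over the tangent of half this angle, whatever the lens; pixels are square), "cx", "cy" (the principal point, pixels), "view" (4x4, takes a point from world to camera coordinates). Camera axes: x right, y up, looking along -z (the intrinsics and any distortion apply to the point x, -y, -z); pixel columns grow to the right and rows downward; lengths in mm; the calibration is good to about 2 mm. A picture is of the moment at which its call begins. camera_model takes no time and is no camera call.
- env.close_job(): hands the job in; it is judged then, once.
The state is a dict: "t": time; "joint_positions": joint angles; "joint_velocities": joint speeds; "joint_efforts": joint torques, N m; "tcp_pos": TCP position; "tool_rot": TCP orientation; "ft_force": force on the tool from outside, world axes, zero at the start; "wrist_torque": the same for the moment, N m; "grip_width": opening from 0.0 (shut) to 1.0 (fully open); "grip_force": force on a finger pad.
Only numpy, scipy, OpenCV 4.12 (cv2) and the standard library are available. Lean on these libraries where they do the work, as an engineer would, in place of code of your own. Each camera call takes 0.05 s, during which the arm holds its last target. There are 200 camera calls.

## Working session

There is one attempt and no reset: what is moved stays moved. The work goes in short steps, Python scripts to look and compute and a tool call to move; the robot and the scene stay as the last step left them, time stands still between calls to the robot, and variables do not carry over. Pictures are saved under pics/ and viewed, at most 14 in all, crops included, and the job is handed in when it is done.

Besides the shell and the picture viewer there is one more tool, called after ">>>" by a JSON object that holds its "api" and its "payload". drive_tool: Moves the arm, as the interface text tells. Its arguments: {"type":"object","properties":{"gripper":{"type":"array"},"dp":{"type":"array"},"yaw":{"type":"array"},"squeeze":{"type":"number"}},"required":["gripper","dp","yaw"]}

```bash
mkdir -p pics; cat > h.py <<'E'
from plant import env
import numpy as np, cv2
def snap(name,fn=None):
    im=env.camera(name)
    if fn: cv2.imwrite('pics/'+fn,im[:,:,::-1])
    return im
def K(name):
    m=env.camera_model(name); f=192/np.tan(np.radians(m['vfov'])/2)
    return m,f
def proj(name,p):
    m,f=K(name); V=np.array(m['view']); c=V[:3,:3]@np.array(p,float)+V[:3,3]
    return m['cx']+f*c[0]/-c[2], m['cy']-f*c[1]/-c[2]
def ray(name,uv):
    m,f=K(name); V=np.array(m['view']); R=V[:3,:3]; o=-R.T@V[:3,3]
    d=R.T@np.array([(uv[0]-m['cx'])/f,-(uv[1]-m['cy'])/f,-1]); return o,d
def onz(name,uv,z):
    o,d=ray(name,uv); return o+d*(z-o[2])/d[2]
E
python3 - <<'E'
from h import *
a=snap('top','top0.png');b=snap('side','side0.png')
for n in('top','side'): print(env.camera_model(n), ray(n,(256,192))[0])
for n in('top','side'):
    cv2.imwrite(f'pics/{n}0b.png',cv2.resize(cv2.imread(f'pics/{n}0.png'),(800,600),interpolation=cv2.INTER_CUBIC))
print(env.read_state())
E
```

```text
{'vfov': 47.02871618660819, 'cx': 256.8786810389478, 'cy': 190.55813281138015, 'view': array([[ 2.45137192e-03, -9.99994950e-01,  2.02250007e-03,
        -2.57086728e+01],
       [ 9.94631199e-01,  2.64745069e-03,  1.03449357e-01,
        -5.80837511e+02],
       [-1.03454189e-01,  1.75804882e-03,  9.94632666e-01,
        -1.38017701e+03],
       [ 0.00000000e+00,  0.00000000e+00,  0.00000000e+00,
         1.00000000e+00]])} [ 434.99703682  -21.7443857  1432.90840399]
{'vfov': 55.4707196016586, 'cx': 252.06514957791669, 'cy': 191.7954591202393, 'view': array([[-9.93974195e-01, -1.09562058e-01,  3.38441897e-03,
         5.75281213e+02],
       [ 5.91613250e-02, -5.10222075e-01,  8.58005461e-01,
        -1.06704693e+02],
       [-9.22780386e-02,  8.53035515e-01,  5.13629413e-01,
        -1.13284447e+03],
       [ 0.00000000e+00,  0.00000000e+00,  0.00000000e+00,
         1.00000000e+00]])} [473.59080691 974.94246534 671.46845525]
{'t': 0.1, 'joint_positions': array([71.43661968, 23.59394136, -0.72979388, 91.4969271 ,  0.32162452,
       64.99088086, -4.70844865]), 'joint_velocities': array([ 0.03695261, -0.07283172, -0.09483376, -0.12688939, -0.09053121,
        0.06970111,  0.04242394]), 'joint_efforts': array([ 2.36527769e-03, -5.89101505e+01,  6.43636566e-01, -2.91711974e+01,
       -5.38497814e-02,  1.44543100e-02,  1.11225420e-04]), 'tcp_pos': array([ 157.99082125, -604.23262272,  211.12590873]), 'tool_rot': array([[ 9.67444200e-01,  2.53084016e-01, -4.47874734e-04],
       [ 2.53084392e-01, -9.67443309e-01,  1.31695467e-03],
       [-9.99932382e-05, -1.38743026e-03, -9.99999033e-01]]), 'ft_force': array([-0.44424556, -0.34699698,  0.6631026 ]), 'wrist_torque': array([ 0.0375214 ,  0.01714517, -0.0200019 ]), 'grip_force': 0.0, 'grip_width': 1.0013804031794233}
```

View pics/top0b.png

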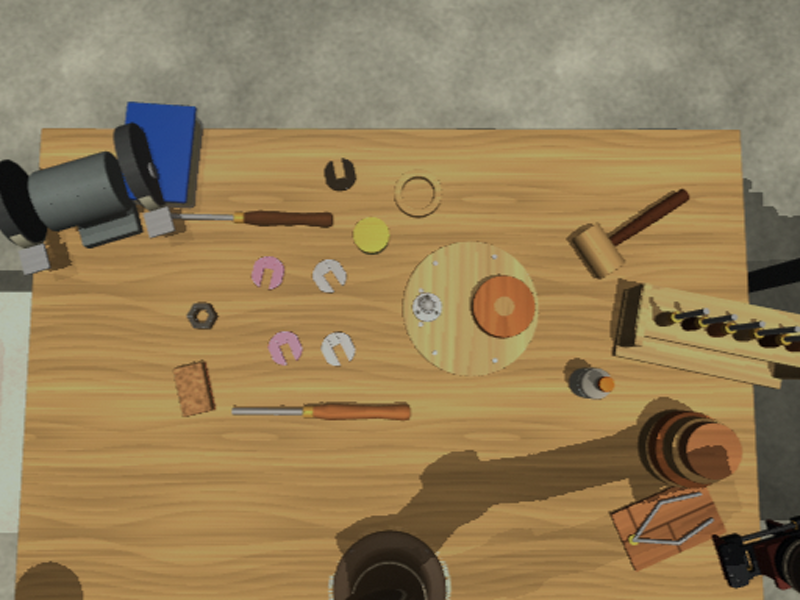

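View pics/side0b.png

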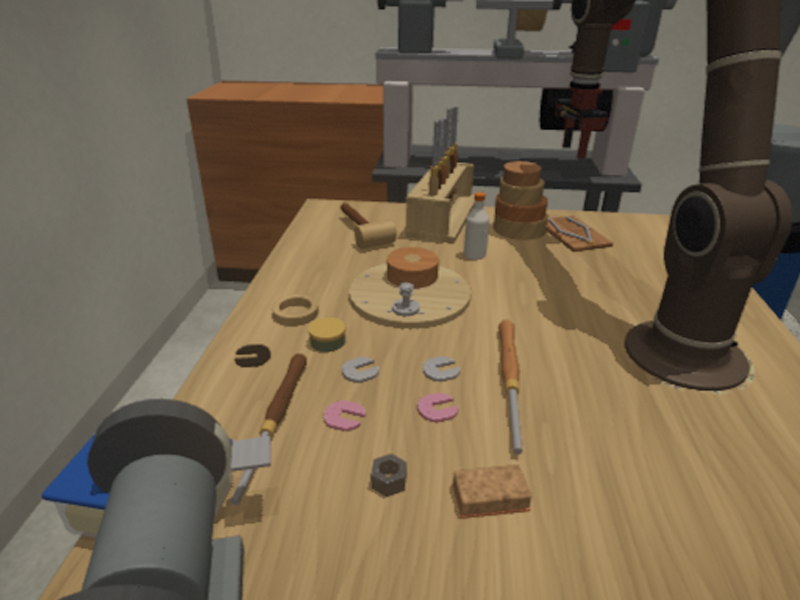

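Both views show two silver weights (top image, 800 px scale: 329,276 and 338,349). There are also two pink look-alikes and one black one, the dark nut at (202,316), and the stem at (427,307).

```bash
cat >> h.py <<'E'
def weights(im,name='top',verbose=True,z=8,wmask=None):
    """silver slotted weights: centre on top plane, mouth angle deg"""
    s=5; big=cv2.resize(im,None,fx=s,fy=s,interpolation=cv2.INTER_CUBIC)
    hsv=cv2.cvtColor(big,cv2.COLOR_RGB2HSV)
    m=((hsv[...,1]<45)&(hsv[...,2]>110)).astype(np.uint8)
    cs,_=cv2.findContours(m,cv2.RETR_EXTERNAL,cv2.CHAIN_APPROX_NONE); out=[]
    for c in cs:
        w=np.array([onz(name,((p[0][0]+.5)/s-.5,(p[0][1]+.5)/s-.5),z)[:2] for p in c[::3]])
        A=cv2.contourArea(w.astype(np.float32))
        if not(1500<A<6000): continue
        (cx,cy),r=cv2.minEnclosingCircle(w.astype(np.float32))
        if r>50 or not (200<cx<900 and -500<cy<600): continue
        M=cv2.moments(w.astype(np.float32)); g=np.array([M['m10'],M['m01']])/M['m00']
        d=np.array([cx,cy])-g
        out.append((round(cx,1),round(cy,1),round(r,1),round(A),round(np.degrees(np.arctan2(d[1],d[0])),1),round(np.hypot(*d),1)))
    return out
E
python3 - <<'E'
from h import *
a=cv2.imread('pics/top0.png')[:,:,::-1].copy();b=cv2.imread('pics/side0.png')[:,:,::-1].copy()
print('top',weights(a)); print('side',weights(b,'side'))
for p in [(329,276),(338,349),(268,273),(285,348)]: 
    u,v=int(p[0]*.64),int(p[1]*.64); print(a[v-6:v+7,u-8:u+9].reshape(-1,3).max(0), np.median(a[v-6:v+7,u-8:u+9].reshape(-1,3),0))
print('stem',onz('top',(427*.64,307*.64),60),onz('top',(470*.64,309*.64),18),'side',onz('side',(405*.64,288*.64),80),onz('side',(410*.64,292*.64),18))
print('nut',onz('top',(202*.64,316*.64),30),onz('side',(389*.64,467*.64),30))
c=[cv2.resize(a[110:240,110:305],None,fx=4,fy=4,interpolation=cv2.INTER_CUBIC)]
cv2.imwrite('pics/c1.png',c[0][:,:,::-1])
cv2.imwrite('pics/c2.png',cv2.resize(b[155:320,190:310],None,fx=3.6,fy=3.6,interpolation=cv2.INTER_CUBIC)[:,:,::-1])
E
```

```text
Traceback (most recent call last):
  File "h.py", line 25, in weights
    w=np.array([onz(name,((p[0][0]+.5)/s-.5,(p[0][1]+.5)/s-.5),z)[:2] for p in c[::3]])
                ~~~^^^^^^^^^^^^^^^^^^^^^^^^^^^^^^^^^^^^^^^^^^^^^^
  File "h.py", line 17, in onz
    o,d=ray(name,uv); return o+d*(z-o[2])/d[2]
        ~~~^^^^^^^^^
  File "h.py", line 14, in ray
    m,f=K(name); V=np.array(m['view']); R=V[:3,:3]; o=-R.T@V[:3,3]
        ~^^^^^^
  File "h.py", line 8, in K
    m=env.camera_model(name); f=192/np.tan(np.radians(m['vfov'])/2)
ValueError: time passes only in moves, steps and waits
```

```bash
sed -i 's/^def K(name):/import functools\n@functools.cache\ndef K(name):/' h.py
cat > m.py <<'E'
from h import *
a=cv2.imread('pics/top0.png')[:,:,::-1].copy();b=cv2.imread('pics/side0.png')[:,:,::-1].copy()
print('top',weights(a)); print('side',weights(b,'side'))
for p in [(329,276),(338,349),(268,273),(285,348)]: 
    u,v=int(p[0]*.64),int(p[1]*.64); print(a[v-6:v+7,u-8:u+9].reshape(-1,3).max(0), np.median(a[v-6:v+7,u-8:u+9].reshape(-1,3),0))
print('stem',onz('top',(427*.64,307*.64),60),onz('top',(470*.64,309*.64),18),'side',onz('side',(405*.64,288*.64),80),onz('side',(410*.64,292*.64),18))
print('nut',onz('top',(202*.64,316*.64),30),onz('side',(389*.64,467*.64),30))
c=[cv2.resize(a[110:240,110:305],None,fx=4,fy=4,interpolation=cv2.INTER_CUBIC)]
cv2.imwrite('pics/c1.png',c[0][:,:,::-1])
cv2.imwrite('pics/c2.png',cv2.resize(b[155:320,190:310],None,fx=3.6,fy=3.6,interpolation=cv2.INTER_CUBIC)[:,:,::-1])
E
python3 m.py
```

```text
top [(478.2, 107.3, 34.8, 2579, np.float64(-152.2), np.float64(4.3)), (565.3, -76.6, 30.3, 2729, np.float64(10.7), np.float64(0.3)), (630.0, 127.7, 34.8, 2539, np.float64(-151.1), np.float64(4.2)), (743.1, 486.7, 35.6, 2671, np.float64(-133.1), np.float64(0.2))]
side [(767.6, 354.0, 44.1, 3518, np.float64(-56.7), np.float64(3.7)), (628.8, 129.1, 35.0, 2696, np.float64(-146.4), np.float64(4.4)), (477.5, 109.2, 35.3, 2695, np.float64(-150.8), np.float64(4.0)), (564.5, -105.9, 30.8, 1689, np.float64(-48.4), np.float64(4.9))]
[177 171 166] [169. 164. 156.]
[180 181 175] [178. 175. 168.]
[177 140 154] [175. 125. 140.]
[178 148 160] [176. 133. 148.]
stem [559.33364247 -75.45346974  60.        ] [ 559.23398456 -165.68299272   18.        ] side [561.91530101 -57.29438696  80.        ] [ 558.13123533 -148.49256291   18.        ]
nut [542.41846674 382.18519761  30.        ] [543.48261402 386.10932236  30.        ]
```

View pics/c1.png

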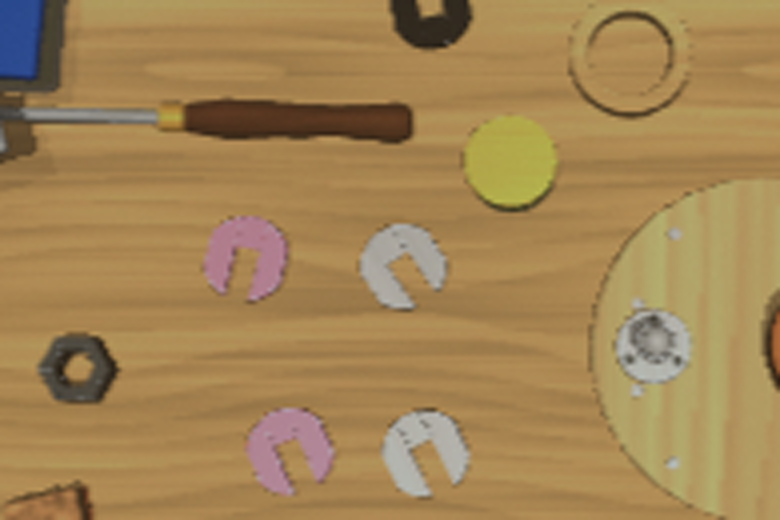

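View pics/c2.png

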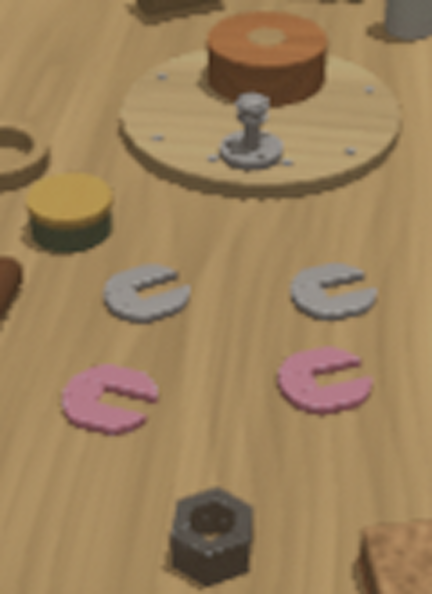

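```bash
cat >> h.py <<'E'
def slot(im,name,c,z=8,rng=31):
    """mouth direction: non-silver points inside the disc, on a 1 mm grid"""
    s=np.arange(-rng,rng+1); X,Y=np.meshgrid(s,s); k=np.hypot(X,Y)<rng
    P=np.c_[X[k],Y[k]]
    uv=np.array([proj(name,(c[0]+p[0],c[1]+p[1],z)) for p in P],np.float32)
    col=cv2.remap(im,uv[:,0].reshape(-1,1),uv[:,1].reshape(-1,1),cv2.INTER_CUBIC)
    h=cv2.cvtColor(col,cv2.COLOR_RGB2HSV)[:,0]
    q=P[(h[:,1]>70)|(h[:,2]<80)]
    m=q.mean(0); w,v=np.linalg.eigh(np.cov(q.T)); d=v[:,1]*np.sign(v[:,1]@m)
    n=np.array([-d[1],d[0]])
    return round(np.degrees(np.arctan2(d[1],d[0])),1),round(np.degrees(np.arctan2(m[1],m[0])),1),len(q),'lat',round(float(m@n),1)
E
python3 - <<'E'
from h import *
a=cv2.imread('pics/top0.png')[:,:,::-1].copy();b=cv2.imread('pics/side0.png')[:,:,::-1].copy()
for n,im in(('top',a),('side',b)):
    for w in weights(im,n):
        if abs(w[1]-115)<30: print(n,w,slot(im,n,w))
print([w for w in weights(a,'top',z=28) if w[1]<0])
# nut: dark mask
s=5
for n,im in(('top',a),('side',b)):
    big=cv2.resize(im,None,fx=s,fy=s,interpolation=cv2.INTER_CUBIC); g=big.max(2)
    m=(g<105).astype(np.uint8); cs,_=cv2.findContours(m,cv2.RETR_EXTERNAL,cv2.CHAIN_APPROX_NONE)
    for c in cs:
        w=np.array([onz(n,((p[0][0]+.5)/s-.5,(p[0][1]+.5)/s-.5),30)[:2] for p in c[::2]],np.float32)
        if np.hypot(*(w.mean(0)-(542,384)))<40 and len(w)>40:
            hull=cv2.approxPolyDP(cv2.convexHull(w),4,True)[:,0]; print(n,cv2.minEnclosingCircle(w),cv2.contourArea(cv2.convexHull(w)),hull.round(1).tolist())
# carrier board circle (z=18) edges: stem tip in side
for z in (28,80): print(proj('side',(559,-75,z)),proj('top',(559,-75,z)))
E
```

```text
top (478.2, 107.3, 34.8, 2579, np.float64(-152.2), np.float64(4.3)) (np.float64(-152.8), np.float64(-155.0), 744, 'lat', -0.4)
top (630.0, 127.7, 34.8, 2539, np.float64(-151.1), np.float64(4.2)) (np.float64(-145.7), np.float64(-144.1), 764, 'lat', 0.3)
side (628.8, 129.1, 35.0, 2696, np.float64(-146.4), np.float64(4.4)) (np.float64(-144.9), np.float64(-151.8), 477, 'lat', -1.4)
side (477.5, 109.2, 35.3, 2695, np.float64(-150.8), np.float64(4.0)) (np.float64(-152.7), np.float64(-162.5), 466, 'lat', -2.1)
[(563.5, -75.8, 29.9, 2653, np.float64(10.7), np.float64(0.3))]
top ((544.14453125, 381.86114501953125), 31.294769287109375) 2589.8358277082443 [[567.5, 400.5], [545.7000122070312, 413.1000061035156], [520.7999877929688, 400.20001220703125], [518.4000244140625, 364.5], [542.5999755859375, 350.6000061035156], [565.5999755859375, 363.3999938964844], [571.4000244140625, 378.8999938964844]]
side ((543.8780517578125, 399.77972412109375), 39.25800704956055) 3247.041163062677 [[544.0, 360.5], [567.2999877929688, 374.5], [568.7999877929688, 405.8999938964844], [564.2000122070312, 428.20001220703125], [543.7000122070312, 439.0], [517.7000122070312, 423.5], [520.7999877929688, 376.0]]
(np.float64(260.339216441114), np.float64(195.1518635364575)) (np.float64(272.74786399388364), np.float64(197.48574640993502))
(np.float64(260.575487763511), np.float64(181.7317023246932)) (np.float64(273.3861653228326), np.float64(196.00224711078033))
```

```bash
python3 - <<'E'
from h import *
print('head',onz('top',(273.8,194.9),80),onz('side',(260.2,182.6),80))
a=cv2.imread('pics/top0.png')[:,:,::-1].copy();b=cv2.imread('pics/side0.png')[:,:,::-1].copy()
# flange in side
s=5
for n,im,(u,v) in(('side',b,(260,196)),('top',a,(273,196))):
    r=im[v-20:v+21,u-22:u+23]; big=cv2.resize(r,None,fx=s,fy=s,interpolation=cv2.INTER_CUBIC)
    h=cv2.cvtColor(big,cv2.COLOR_RGB2HSV); m=(h[...,1]<60).astype(np.uint8)
    cs,_=cv2.findContours(m,cv2.RETR_EXTERNAL,cv2.CHAIN_APPROX_NONE); c=max(cs,key=cv2.contourArea)[:,0]
    w=np.array([onz(n,((p[0]+.5)/s-.5+u-22,(p[1]+.5)/s-.5+v-20),28)[:2] for p in c])
    print(n,w.min(0),w.max(0),(w.min(0)+w.max(0))/2)
# carrier edge: brightness vs bench along radial lines (top)
E
```

```text
head [562.41179577 -76.27937406  80.        ] [559.70490695 -69.04408499  80.        ]
side [ 532.87890407 -176.9526916 ] [600.23958676 -34.81126203] [ 566.55924542 -105.88197682]
top [ 533.64694312 -105.87544659] [592.73247163 -45.75614741] [563.18970738 -75.815797  ]
```

>>> {"api": "drive_tool", "payload": {"gripper": [87.8, 87.8, 87.8, 87.8, 87.8], "dp": [[40, 0, 0], [80, 0, 0], [115, 25, 0], [145, 55, 0], [170, 88, 0]], "yaw": [0, 0, 0, 0, 0]}}

```text
t: 0.52
tcp_pos: [329.1, -516.8, 210.8]
tool_rot: [[0.967, 0.253, -0.0], [0.253, -0.967, 0.001], [0.0, -0.001, -1.0]]
ft_force: [0.5, 0.0, 0.2]
grip_width: 0.999
grip_force: 0.0
```

>>> {"api": "drive_tool", "payload": {"gripper": [87.8, 87.8, 87.8, 87.8, 87.8], "dp": [[17, 36, 8], [34, 72, 16], [51, 108, 24], [68, 144, 30], [84, 180, 38]], "yaw": [4, 8, 12, 16, 20]}}

```text
t: 0.93
tcp_pos: [411.3, -336.0, 249.7]
tool_rot: [[0.82, 0.572, -0.001], [0.572, -0.82, 0.0], [-0.0, -0.001, -1.0]]
ft_force: [1.1, -0.3, 0.3]
grip_width: 0.999
grip_force: 0.0
```

>>> {"api": "drive_tool", "payload": {"gripper": [87.8, 87.8, 87.8, 87.8, 87.8], "dp": [[17, 37, 0], [34, 74, 0], [51, 111, 0], [68, 148, 0], [84, 180, 0]], "yaw": [0, 0, 0, 0, 0]}}

```text
t: 1.35
tcp_pos: [495.4, -155.3, 249.9]
tool_rot: [[0.822, 0.57, 0.0], [0.57, -0.822, 0.0], [0.0, -0.0, -1.0]]
ft_force: [0.4, -0.9, -0.7]
grip_width: 1.002
grip_force: 0.0
```

>>> {"api": "drive_tool", "payload": {"gripper": [87.8, 87.8, 87.8, 87.8, 87.8], "dp": [[17, 37, -7], [34, 74, -14], [51, 111, -21], [68, 148, -28], [84, 180, -35]], "yaw": [0, 0, 0, 0, 0]}}

```text
t: 1.77
tcp_pos: [579.3, 24.7, 214.3]
tool_rot: [[0.822, 0.569, -0.0], [0.569, -0.822, 0.001], [0.0, -0.001, -1.0]]
ft_force: [0.5, -0.9, -1.1]
grip_width: 1.0
grip_force: 0.0
```

>>> {"api": "drive_tool", "payload": {"gripper": [87.8, 87.8, 87.8, 87.8, 87.8], "dp": [[17, 35, 0], [34, 70, -20], [49, 104, -45], [49, 104, -75], [49, 104, -95]], "yaw": [0, 0, 0, 0, 0]}}

```text
t: 2.18
tcp_pos: [626.8, 129.7, 116.3]
tool_rot: [[0.82, 0.573, -0.003], [0.573, -0.82, 0.001], [-0.002, -0.003, -1.0]]
ft_force: [-1.4, -1.6, -0.5]
grip_width: 1.004
grip_force: 0.0
```

```bash
python3 - <<'E'
from h import *
s=env.read_state();print(s['tcp_pos'],np.degrees(np.arctan2(s['tool_rot'][1,1],s['tool_rot'][0,1])),s['joint_positions'].round(0))
b=snap('side'); a=snap('top','top1.png'); print(weights(b,'side'))
c=np.vstack([cv2.resize(a[100:220,150:310],(640,480)),])
cv2.imwrite('pics/s1.png',cv2.resize(b[140:320,150:330],(600,600),interpolation=cv2.INTER_CUBIC)[:,:,::-1])
E
```

```text
[626.77473775 129.67003132 116.34733362] -55.06543136693767 [  1.  32. -24.  93.  15.  57. -83.]
[(734.5, 555.2, 48.1, 2244, np.float64(80.5), np.float64(7.3)), (770.2, 355.6, 46.3, 3599, np.float64(-21.8), np.float64(4.7)), (477.0, 110.9, 35.4, 1991, np.float64(-105.0), np.float64(10.4)), (564.9, -106.0, 31.2, 1823, np.float64(-49.3), np.float64(4.6))]
```

View pics/s1.png

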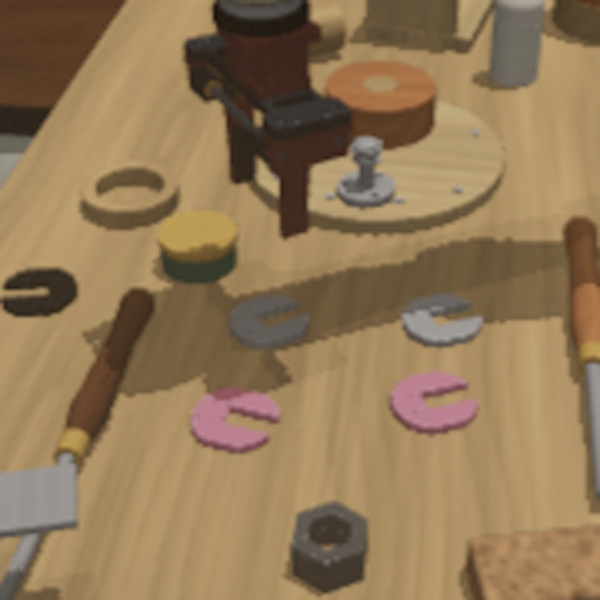

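Side view: the jaws straddle the left silver weight, which is at about (270,320) in the crop and now in shadow. The bench around it is clear.

>>> {"api": "drive_tool", "payload": {"gripper": [87.8, 87.8, 87.8, 87.8, 87.8], "dp": [[0, 1, -30], [0, 1, -55], [0, 1, -75], [0, 1, -85], [0, 1, -95]], "yaw": [0, 0, 0, 0, 0]}}

```text
t: 2.7
tcp_pos: [628.6, 126.3, 25.3]
tool_rot: [[0.823, 0.568, 0.001], [0.568, -0.823, -0.0], [0.001, 0.001, -1.0]]
ft_force: [0.8, -0.0, -0.4]
grip_width: 0.999
grip_force: 0.0
```

>>> {"api": "drive_tool", "payload": {"gripper": [60, 60, 60, 60, 60], "dp": [[0, 0, 0], [0, 0, 0], [0, 0, 0], [0, 0, 0], [0, 0, 0]], "yaw": [0, 0, 0, 0, 0], "squeeze": 40}}

```text
t: 3.12
tcp_pos: [628.7, 127.0, 26.0]
tool_rot: [[0.823, 0.569, 0.002], [0.569, -0.823, 0.0], [0.002, 0.001, -1.0]]
ft_force: [0.3, 0.4, 0.1]
grip_width: 0.694
grip_force: 0.0
```

>>> {"api": "drive_tool", "payload": {"gripper": [55, 55, 55], "dp": [[0, 0, 0], [0, 0, 0], [0, 0, 0]], "yaw": [0, 0, 0]}}

```text
t: 3.37
tcp_pos: [628.1, 126.9, 25.1]
tool_rot: [[0.823, 0.569, 0.0], [0.569, -0.823, -0.0], [0.0, 0.0, -1.0]]
ft_force: [0.4, -0.2, 0.0]
grip_width: 0.623
grip_force: 0.0
```

```bash
python3 - <<'E'
from h import *
b=snap('side'); a=snap('top')
z=lambda i,x,y,w,h:cv2.resize(i[y:y+h,x:x+w],(400,400),interpolation=cv2.INTER_CUBIC)
cv2.imwrite('pics/s2.png',np.hstack([z(b,180,170,110,110),z(a,150,110,110,110)])[:,:,::-1])
E
```

```text
(no output)
```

View pics/s2.png

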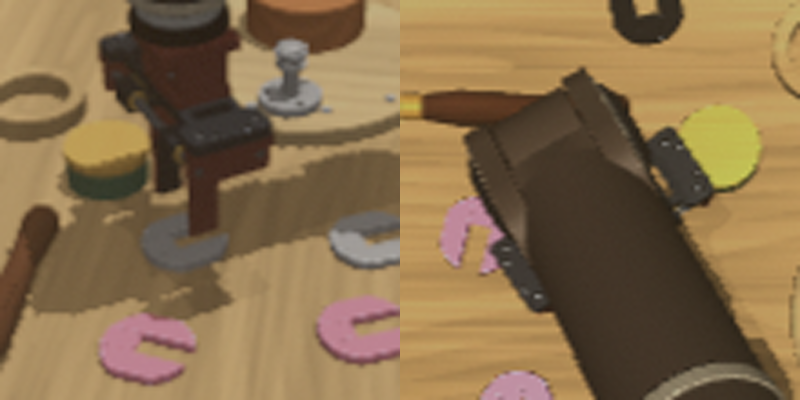

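```bash
python3 - <<'E'
from h import *
s=env.read_state(); t=s['tcp_pos'];R=s['tool_rot']; print(t,s['grip_width'])
w=.623*44
for z in (3,23,43):
  for k in (1,-1): print(z,k,proj('side',(t[0]+k*R[0,1]*w,t[1]+k*R[1,1]*w,z)))
o=ray('side',(235,234.6)); p=np.array([t[0]-R[0,1]*w,t[1]-R[1,1]*w]); 
print(onz('side',(235,234.6),3),onz('side',(235,234.6),25),p, weights(snap('side'),'side'))
print('A',proj('side',(629.5,128,8)))
E
```

```text
[628.04682071 126.89217273  24.90960557] 0.6246303958639516
3 1 (np.float64(226.9090545362301), np.float64(231.3347478547445))
3 -1 (np.float64(234.89764592050798), np.float64(241.4358112300093))
23 1 (np.float64(226.69492787289488), np.float64(225.96558725074442))
23 -1 (np.float64(234.7532385299898), np.float64(235.95405431513325))
43 1 (np.float64(226.47673211864821), np.float64(220.49439543645332))
43 -1 (np.float64(234.605977816048), np.float64(230.36398420831105))
[616.99229252 117.43195001   3.        ] [612.27279879 145.65352305  25.        ] [612.45959448 149.44114429] [(734.3, 555.2, 48.0, 2636, np.float64(76.6), np.float64(3.2)), (770.5, 355.4, 46.4, 3637, np.float64(-24.7), np.float64(4.9)), (477.4, 110.0, 35.2, 1881, np.float64(-99.5), np.float64(12.7)), (565.0, -105.9, 31.2, 1857, np.float64(-48.1), np.float64(4.5))]
A (np.float64(230.2355289927173), np.float64(235.1369253523054))
```

>>> {"api": "drive_tool", "payload": {"gripper": [80, 87.8, 87.8, 87.8, 87.8], "dp": [[0, 0, 0], [0, 0, 0], [0, 0, 0], [0, 0, -1], [0, 0, -2]], "yaw": [0, 0, 0, 0, 0]}}

```text
t: 3.93
tcp_pos: [628.1, 126.9, 22.8]
tool_rot: [[0.823, 0.569, 0.0], [0.569, -0.823, -0.0], [0.0, 0.0, -1.0]]
ft_force: [-0.5, -0.3, 0.3]
grip_width: 0.964
grip_force: 0.0
```

>>> {"api": "drive_tool", "payload": {"gripper": [87.8, 87.8], "dp": [[0, 0, -2], [0, 0, -2]], "yaw": [0, 0]}}

```text
t: 4.1
tcp_pos: [627.8, 126.8, 20.3]
tool_rot: [[0.823, 0.569, -0.001], [0.569, -0.823, -0.0], [-0.001, -0.0, -1.0]]
ft_force: [0.6, -0.8, -0.3]
grip_width: 0.995
grip_force: 0.0
```

>>> {"api": "drive_tool", "payload": {"gripper": [87.8, 87.8], "dp": [[0, 0, -2], [0, 0, -2]], "yaw": [0, 0]}}

```text
t: 4.27
tcp_pos: [627.8, 126.9, 18.5]
tool_rot: [[0.823, 0.569, -0.0], [0.569, -0.823, -0.0], [-0.0, -0.0, -1.0]]
ft_force: [-0.2, -0.1, 0.1]
grip_width: 0.999
grip_force: 0.0
```

>>> {"api": "drive_tool", "payload": {"gripper": [87.8, 87.8], "dp": [[0, 0, -2], [0, 0, -3]], "yaw": [0, 0]}}

```text
t: 4.43
tcp_pos: [628.0, 126.9, 15.7]
tool_rot: [[0.823, 0.569, -0.0], [0.569, -0.823, 0.0], [-0.0, -0.0, -1.0]]
ft_force: [-0.9, -0.7, -0.2]
grip_width: 0.999
grip_force: 0.0
```

>>> {"api": "drive_tool", "payload": {"gripper": [87.8, 87.8], "dp": [[0, 0, -2], [0, 0, -3]], "yaw": [0, 0]}}

```text
t: 4.6
tcp_pos: [627.9, 126.9, 12.6]
tool_rot: [[0.823, 0.569, -0.0], [0.569, -0.823, -0.0], [-0.0, -0.0, -1.0]]
ft_force: [-1.2, 0.4, 0.4]
grip_width: 1.001
grip_force: 0.0
```

>>> {"api": "drive_tool", "payload": {"gripper": [87.8, 87.8], "dp": [[0, 0, -2], [0, 0, -2]], "yaw": [0, 0]}}

```text
t: 4.77
tcp_pos: [627.8, 126.8, 10.4]
tool_rot: [[0.823, 0.569, -0.001], [0.569, -0.823, -0.0], [-0.001, -0.0, -1.0]]
ft_force: [-0.2, 0.3, -0.2]
grip_width: 1.002
grip_force: 0.0
```

```bash
python3 - <<'E'
from h import *
b=snap('side'); a=snap('top')
z=lambda i,x,y,w,h:cv2.resize(i[y:y+h,x:x+w],(400,400),interpolation=cv2.INTER_CUBIC)
cv2.imwrite('pics/s3.png',np.hstack([z(b,195,190,70,70),z(a,150,110,110,110)])[:,:,::-1])
E
```

```text
(no output)
```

View pics/s3.png

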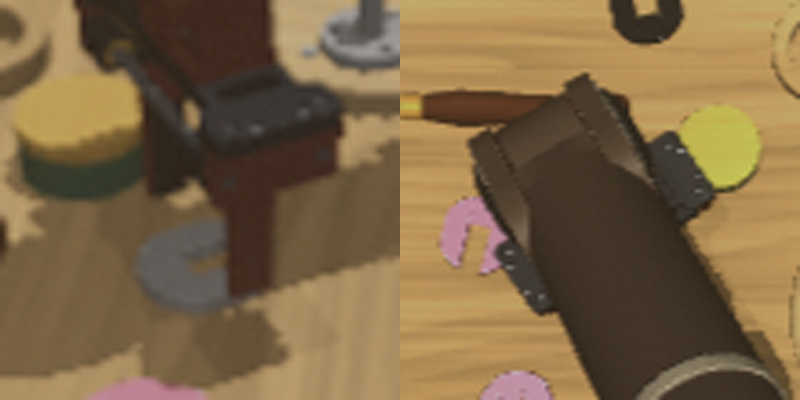

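The jaws straddle the weight, but the fingertip at (250,293) still looks clear of the bench. I'll compute its height.

```bash
python3 - <<'E'
from h import *
for d in (44,51,57):
  x,y=627.8-.569*d,126.8+.823*d
  print(d,[np.round(proj('side',(x,y,z)),1).tolist() for z in (0,5,10,15)])
print(ray('side',(0,0))[0])
# tracking check of fingertip in raw rows: column of finger
print(env.read_state()['joint_positions'])
E
```

```text
44 [[237.6, 245.5], [237.5, 244.1], [237.5, 242.7], [237.5, 241.3]]
51 [[238.6, 246.8], [238.6, 245.5], [238.6, 244.1], [238.6, 242.7]]
57 [[239.6, 248.0], [239.6, 246.7], [239.5, 245.3], [239.5, 243.9]]
[473.59080691 974.94246534 671.46845525]
[ -0.87456235  39.49845844 -21.4805872   97.43136034  18.68545362
  46.64169341 -86.18282002]
```

>>> {"api": "drive_tool", "payload": {"gripper": [87.8, 87.8], "dp": [[0, 0, -2], [0, 0, -3]], "yaw": [0, 0]}}

```text
t: 5.03
tcp_pos: [628.0, 126.9, 7.7]
tool_rot: [[0.823, 0.569, 0.0], [0.569, -0.823, 0.0], [0.0, 0.0, -1.0]]
ft_force: [-0.2, 0.3, -0.4]
grip_width: 0.998
grip_force: 0.0
```

>>> {"api": "drive_tool", "payload": {"gripper": [87.8, 87.8], "dp": [[0, 0, -2], [0, 0, -2]], "yaw": [0, 0]}}

```text
t: 5.2
tcp_pos: [627.7, 126.8, 5.4]
tool_rot: [[0.823, 0.569, -0.001], [0.569, -0.823, -0.0], [-0.001, -0.0, -1.0]]
ft_force: [-0.9, 0.3, -0.1]
grip_width: 0.998
grip_force: 0.0
```

>>> {"api": "drive_tool", "payload": {"gripper": [87.8, 87.8], "dp": [[0, 0, -2], [0, 0, -2]], "yaw": [0, 0]}}

```text
t: 5.37
tcp_pos: [627.8, 126.9, 3.5]
tool_rot: [[0.823, 0.569, -0.0], [0.569, -0.823, -0.0], [-0.0, -0.0, -1.0]]
ft_force: [-0.5, -0.9, 0.3]
grip_width: 0.999
grip_force: 0.0
```

>>> {"api": "drive_tool", "payload": {"gripper": [60, 60, 60, 60, 60], "dp": [[0, 0, 0], [0, 0, 0], [0, 0, 0], [0, 0, 0], [0, 0, 0]], "yaw": [0, 0, 0, 0, 0], "squeeze": 40}}

```text
t: 5.78
tcp_pos: [628.1, 126.9, 3.9]
tool_rot: [[0.823, 0.569, 0.0], [0.569, -0.823, 0.0], [0.0, 0.0, -1.0]]
ft_force: [-0.6, 0.1, 0.6]
grip_width: 0.691
grip_force: 0.0
```

>>> {"api": "drive_tool", "payload": {"gripper": [75, 87.8, 87.8, 87.8, 87.8], "dp": [[0, 0, 0], [0, 0, 0], [0, 0, 0], [0, 0, -1], [0, 0, -3]], "yaw": [0, 0, 0, 0, 0]}}

```text
t: 6.2
tcp_pos: [628.2, 127.0, 1.0]
tool_rot: [[0.823, 0.569, 0.0], [0.569, -0.823, 0.0], [0.0, 0.0, -1.0]]
ft_force: [0.3, 0.3, -0.5]
grip_width: 0.995
grip_force: 0.0
```

>>> {"api": "drive_tool", "payload": {"gripper": [87.8, 87.8], "dp": [[0, 0, -2], [0, 0, -2]], "yaw": [0, 0]}}

```text
t: 6.37
tcp_pos: [627.7, 126.8, -1.7]
tool_rot: [[0.823, 0.569, -0.001], [0.569, -0.823, -0.0], [-0.001, -0.0, -1.0]]
ft_force: [-0.2, -0.1, -1.1]
grip_width: 0.996
grip_force: 0.0
```

>>> {"api": "drive_tool", "payload": {"gripper": [60, 60, 60, 60, 60], "dp": [[0, 0, 0], [0, 0, 0], [0, 0, 0], [0, 0, 0], [0, 0, 0]], "yaw": [0, 0, 0, 0, 0], "squeeze": 40}}

```text
t: 6.78
tcp_pos: [628.0, 126.9, -1.1]
tool_rot: [[0.823, 0.569, 0.0], [0.569, -0.823, 0.0], [0.0, 0.0, -1.0]]
ft_force: [0.5, -0.6, 0.5]
grip_width: 0.695
grip_force: 0.0
```

```bash
python3 - <<'E'
from h import *
b=snap('side'); a=snap('top')
cv2.imwrite('pics/s4.png',cv2.resize(b[190:260,190:290],(800,560),interpolation=cv2.INTER_CUBIC)[:,:,::-1])
E
```

```text
(no output)
```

View pics/s4.png

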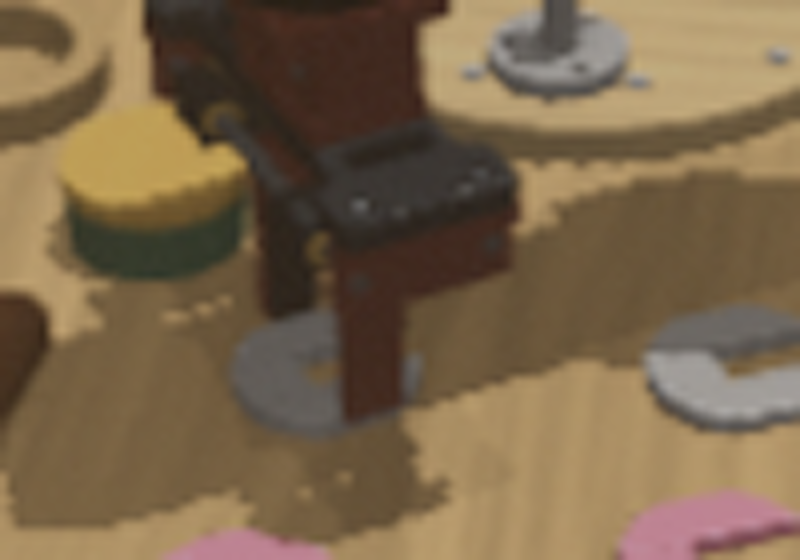

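The fingertip at (375,415) works out at about 8 mm above the bench, just over the weight's top. The tip is therefore about 9 mm above the reported TCP height, and I need to go 6 mm lower.

>>> {"api": "drive_tool", "payload": {"gripper": [75, 87.8, 87.8, 87.8, 87.8], "dp": [[0, 0, 0], [0, 0, 0], [0, 0, 0], [0, 0, -1], [0, 0, -3]], "yaw": [0, 0, 0, 0, 0]}}

```text
t: 7.3
tcp_pos: [628.2, 126.9, -4.0]
tool_rot: [[0.823, 0.569, 0.0], [0.569, -0.823, 0.0], [0.0, 0.0, -1.0]]
ft_force: [-0.1, -0.9, 0.2]
grip_width: 0.989
grip_force: 0.0
```

>>> {"api": "drive_tool", "payload": {"gripper": [87.8, 87.8], "dp": [[0, 0, -1], [0, 0, -2]], "yaw": [0, 0]}}

```text
t: 7.47
tcp_pos: [627.9, 126.9, -6.4]
tool_rot: [[0.823, 0.569, -0.0], [0.569, -0.823, -0.0], [-0.0, -0.0, -1.0]]
ft_force: [-0.1, 0.3, -0.2]
grip_width: 1.001
grip_force: 0.0
```

>>> {"api": "drive_tool", "payload": {"gripper": [87.8, 87.8, 87.8], "dp": [[0, 0, -1], [0, 0, -1], [0, 0, -1]], "yaw": [0, 0, 0]}}

```text
t: 7.72
tcp_pos: [628.0, 126.9, -7.2]
tool_rot: [[0.823, 0.569, -0.0], [0.569, -0.823, -0.0], [-0.0, -0.0, -1.0]]
ft_force: [-0.8, -0.4, -0.7]
grip_width: 1.006
grip_force: 0.0
```

>>> {"api": "drive_tool", "payload": {"gripper": [60, 60, 60, 60, 60], "dp": [[0, 0, 0], [0, 0, 0], [0, 0, 0], [0, 0, 0], [0, 0, 0]], "yaw": [0, 0, 0, 0, 0], "squeeze": 40}}

```text
t: 8.13
tcp_pos: [628.1, 126.8, -7.1]
tool_rot: [[0.823, 0.569, 0.0], [0.569, -0.823, -0.0], [0.0, 0.0, -1.0]]
ft_force: [-0.1, -0.5, 0.0]
grip_width: 0.718
grip_force: 40.0
```

>>> {"api": "drive_tool", "payload": {"gripper": [60, 60, 60, 60, 60], "dp": [[0, 0, 20], [0, 0, 50], [0, 0, 80], [0, 0, 110], [-3, -30, 110]], "yaw": [0, 0, 0, 0, 0]}}

```text
t: 8.55
tcp_pos: [627.9, 105.7, 109.4]
tool_rot: [[0.818, 0.575, 0.009], [0.575, -0.818, 0.007], [0.012, -0.001, -1.0]]
ft_force: [1.6, 1.4, -1.4]
grip_width: 0.724
grip_force: 40.0
```

>>> {"api": "drive_tool", "payload": {"gripper": [60, 60, 60, 60, 60], "dp": [[-3, -35, 0], [-6, -70, 0], [-8, -105, 0], [-10, -137, 0], [-10, -137, 0]], "yaw": [0, 0, 0, 0, 0]}}

```text
t: 8.97
tcp_pos: [613.8, -50.0, 102.1]
tool_rot: [[0.828, 0.561, -0.002], [0.561, -0.828, -0.005], [-0.005, 0.003, -1.0]]
ft_force: [0.7, -1.0, -3.5]
grip_width: 0.727
grip_force: 4.0
```

>>> {"api": "drive_tool", "payload": {"gripper": [60, 60, 60, 60, 60], "dp": [[0, 0, -25], [0, 0, -45], [0, 0, -60], [0, 0, -70], [0, 0, -70]], "yaw": [0, 0, 0, 0, 0]}}

```text
t: 9.38
tcp_pos: [613.2, -39.9, 30.3]
tool_rot: [[0.822, 0.569, -0.004], [0.569, -0.822, 0.0], [-0.003, -0.003, -1.0]]
ft_force: [0.2, -0.4, -1.9]
grip_width: 0.724
grip_force: 40.0
```

```bash
python3 - <<'E'
from h import *
s=env.read_state();print(s['tcp_pos'],s['grip_width'],s['grip_force'])
b=snap('side'); a=snap('top')
z=lambda i,x,y,w,h:cv2.resize(i[y:y+h,x:x+w],(400,400),interpolation=cv2.INTER_CUBIC)
cv2.imwrite('pics/s5.png',np.hstack([z(b,215,150,75,75),z(a,230,150,90,90)])[:,:,::-1])
E
```

```text
[613.19591384 -39.94139787  30.3497163 ] 0.7242398274902615 39.99638020992279
```

View pics/s5.png

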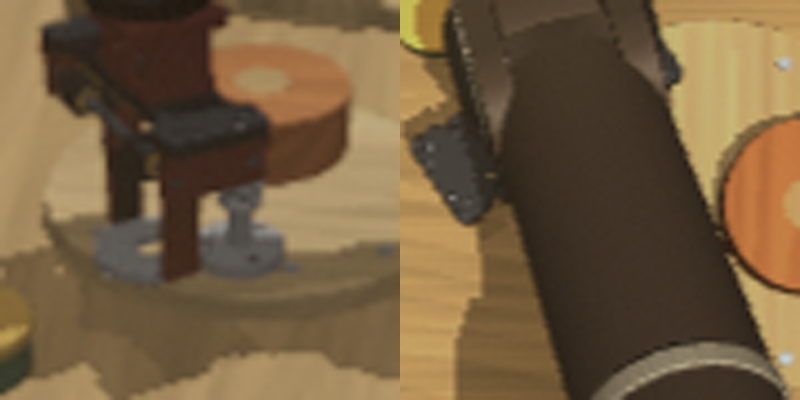

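The weight is still held flat, next to the stem at about (130,250) in the crop. The grip slackened briefly during the carry and has recovered. I'll check its height.

```bash
python3 - <<'E'
from h import *
for z in (25,30,35,40): print(z,np.round(proj('side',(591.6,-8.8,z)),1))
# weight left rim: image columns ~ crop 97 -> px
for z in (28,34,42): print(z,'left rim',onz('side',(215+97*.1875,150+250*.1875),z).round(1),'front-bottom',onz('side',(215+130*.1875,150+281*.1875),z).round(1),'slot end',onz('side',(215+137*.1875,150+247*.1875),z).round(1))
print('expected C',613.2,-39.9,'rim left', 613+35)
E
```

```text
25 [248.4 205.9]
30 [248.4 204.6]
35 [248.4 203.3]
40 [248.4 202. ]
28 left rim [648.4 -53.5  28. ] front-bottom [622.8 -20.1  28. ] slot end [623.9 -59.9  28. ]
34 left rim [646.8 -43.9  34. ] front-bottom [621.4 -10.8  34. ] slot end [622.5 -50.3  34. ]
42 left rim [644.6 -31.1  42. ] front-bottom [619.5   1.6  42. ] slot end [620.7 -37.4  42. ]
expected C 613.2 -39.9 rim left 648
```

>>> {"api": "drive_tool", "payload": {"gripper": [60, 60, 60, 60, 60], "dp": [[-5, -3, -3], [-10, -7, -5], [-15, -10, -5], [-20, -14, -5], [-24, -17, -5]], "yaw": [0, 0, 0, 0, 0]}}

```text
t: 9.9
tcp_pos: [590.3, -58.0, 28.2]
tool_rot: [[0.823, 0.568, 0.0], [0.568, -0.823, -0.0], [-0.0, 0.001, -1.0]]
ft_force: [0.7, 0.1, -2.9]
grip_width: 0.723
grip_force: 40.0
```

>>> {"api": "drive_tool", "payload": {"gripper": [60, 60, 60], "dp": [[-4, -3, 0], [-8, -6, 0], [-12, -8, 0]], "yaw": [0, 0, 0]}}

```text
t: 10.15
tcp_pos: [578.7, -65.7, 28.0]
tool_rot: [[0.823, 0.568, 0.0], [0.568, -0.823, -0.0], [0.0, 0.0, -1.0]]
ft_force: [-0.1, -0.6, -2.7]
grip_width: 0.721
grip_force: 40.0
```

>>> {"api": "drive_tool", "payload": {"gripper": [60, 60, 60], "dp": [[-4, -3, 0], [-8, -6, 0], [-12, -8, 0]], "yaw": [0, 0, 0]}}

```text
t: 10.4
tcp_pos: [566.6, -73.6, 27.8]
tool_rot: [[0.823, 0.568, 0.0], [0.568, -0.823, -0.0], [-0.0, 0.0, -1.0]]
ft_force: [-0.1, -0.5, -2.6]
grip_width: 0.716
grip_force: 40.0
```

>>> {"api": "drive_tool", "payload": {"gripper": [60, 60, 60], "dp": [[-2, -1, 0], [-4, -3, 0], [-4, -3, 0]], "yaw": [0, 0, 0]}}

```text
t: 10.65
tcp_pos: [562.6, -76.6, 27.8]
tool_rot: [[0.823, 0.568, -0.0], [0.568, -0.823, -0.0], [-0.0, 0.0, -1.0]]
ft_force: [-0.6, 0.4, -2.2]
grip_width: 0.722
grip_force: 40.0
```

>>> {"api": "drive_tool", "payload": {"gripper": [60, 60, 60], "dp": [[-1, -1, 0], [-2, -1, 0], [-2, -1, 0]], "yaw": [0, 0, 0]}}

```text
t: 10.9
tcp_pos: [561.0, -77.0, 27.8]
tool_rot: [[0.823, 0.569, -0.0], [0.569, -0.823, 0.0], [-0.0, -0.0, -1.0]]
ft_force: [0.6, 0.2, -2.8]
grip_width: 0.722
grip_force: 40.0
```

>>> {"api": "drive_tool", "payload": {"gripper": [60, 60, 60], "dp": [[-1, -1, 0], [-1, -1, 0], [-1, -1, 0]], "yaw": [0, 0, 0]}}

```text
t: 11.15
tcp_pos: [560.6, -77.3, 27.9]
tool_rot: [[0.822, 0.569, 0.001], [0.569, -0.822, 0.001], [0.001, -0.0, -1.0]]
ft_force: [2.0, 2.3, -4.2]
grip_width: 0.721
grip_force: 40.0
```

>>> {"api": "drive_tool", "payload": {"gripper": [60, 60, 60], "dp": [[-1, -1, 0], [-1, -1, 0], [-1, -1, 0]], "yaw": [0, 0, 0]}}

```text
t: 11.4
tcp_pos: [560.6, -77.4, 28.1]
tool_rot: [[0.822, 0.57, 0.003], [0.57, -0.822, 0.002], [0.003, 0.0, -1.0]]
ft_force: [5.5, 4.8, -6.8]
grip_width: 0.72
grip_force: 40.0
```

>>> {"api": "drive_tool", "payload": {"gripper": [60, 60, 60, 60, 60], "dp": [[1, 1, 0], [1, 1, -2], [1, 1, -4], [1, 1, -5], [1, 1, -5]], "yaw": [0, 0, 0, 0, 0]}}

```text
t: 11.82
tcp_pos: [561.0, -77.9, 23.0]
tool_rot: [[0.822, 0.569, 0.002], [0.569, -0.822, 0.0], [0.002, 0.001, -1.0]]
ft_force: [4.5, 3.4, -2.3]
grip_width: 0.72
grip_force: 40.0
```

>>> {"api": "drive_tool", "payload": {"gripper": [60, 60, 60], "dp": [[0, 0, -1], [0, 0, -1], [0, 0, -1]], "yaw": [0, 0, 0]}}

```text
t: 12.07
tcp_pos: [561.0, -77.9, 22.1]
tool_rot: [[0.823, 0.569, 0.002], [0.569, -0.823, 0.0], [0.002, 0.001, -1.0]]
ft_force: [4.9, 2.6, -1.5]
grip_width: 0.72
grip_force: 40.0
```

>>> {"api": "drive_tool", "payload": {"gripper": [60, 60, 60], "dp": [[0, 0, -1], [0, 0, -1], [0, 0, -1]], "yaw": [0, 0, 0]}}

```text
t: 12.32
tcp_pos: [561.0, -77.9, 21.2]
tool_rot: [[0.823, 0.569, 0.002], [0.569, -0.823, 0.0], [0.002, 0.001, -1.0]]
ft_force: [5.2, 3.1, -1.4]
grip_width: 0.72
grip_force: 40.0
```

>>> {"api": "drive_tool", "payload": {"gripper": [60, 60, 60], "dp": [[0.7, 0.5, -1], [0.7, 0.5, -1], [0.7, 0.5, -1]], "yaw": [0, 0, 0]}}

```text
t: 12.57
tcp_pos: [561.0, -77.9, 21.0]
tool_rot: [[0.823, 0.568, 0.001], [0.568, -0.823, -0.001], [0.0, 0.001, -1.0]]
ft_force: [-0.5, 1.9, 11.0]
grip_width: 0.72
grip_force: 40.0
```

>>> {"api": "drive_tool", "payload": {"gripper": [66, 72, 78, 87, 87], "dp": [[0, 0, 0], [0, 0, 0], [0, 0, 0], [0, 0, 0], [0, 0, 0]], "yaw": [0, 0, 0, 0, 0]}}

```text
t: 12.98
tcp_pos: [560.2, -77.9, 19.5]
tool_rot: [[0.823, 0.568, -0.001], [0.568, -0.823, -0.0], [-0.001, -0.0, -1.0]]
ft_force: [-0.0, 0.7, -0.7]
grip_width: 0.981
grip_force: 0.0
```

>>> {"api": "drive_tool", "payload": {"gripper": [87, 87, 87, 87, 87], "dp": [[0, 0, 10], [0, 0, 30], [0, 0, 60], [0, 0, 90], [0, 0, 120]], "yaw": [0, 0, 0, 0, 0]}}

```text
t: 13.4
tcp_pos: [560.3, -77.4, 141.7]
tool_rot: [[0.822, 0.569, -0.001], [0.569, -0.822, 0.0], [-0.0, -0.0, -1.0]]
ft_force: [0.3, -0.7, -0.6]
grip_width: 0.993
grip_force: 0.0
```

>>> {"api": "drive_tool", "payload": {"gripper": [87, 87, 87, 87, 87], "dp": [[-20, 35, 10], [-40, 70, 10], [-60, 105, 10], [-70, 140, 10], [-75, 175, 10]], "yaw": [0, 0, 0, 0, 0]}}

```text
t: 13.82
tcp_pos: [484.0, 98.5, 150.9]
tool_rot: [[0.823, 0.569, 0.001], [0.569, -0.823, -0.001], [-0.0, 0.001, -1.0]]
ft_force: [0.8, -0.2, 0.2]
grip_width: 0.989
grip_force: 0.0
```

```bash
python3 - <<'E'
from h import *
s=env.read_state();print(s['tcp_pos'],s['grip_width'])
b=snap('side','side2.png'); a=snap('top','top2.png')
print(weights(b,'side'))
z=lambda i,x,y,w,h:cv2.resize(i[y:y+h,x:x+w],(400,400),interpolation=cv2.INTER_CUBIC)
cv2.imwrite('pics/s6.png',np.hstack([z(b,215,150,75,75),z(b,180,190,130,130)])[:,:,::-1])
E
```

```text
[483.97738524  98.45375476 150.89620362] 0.9886514856089843
[(734.7, 555.2, 48.0, 1806, np.float64(62.1), np.float64(8.2)), (770.2, 355.1, 46.1, 3586, np.float64(-27.0), np.float64(4.9)), (566.2, -120.8, 37.6, 2319, np.float64(-103.4), np.float64(8.7))]
```

View pics/s6.png

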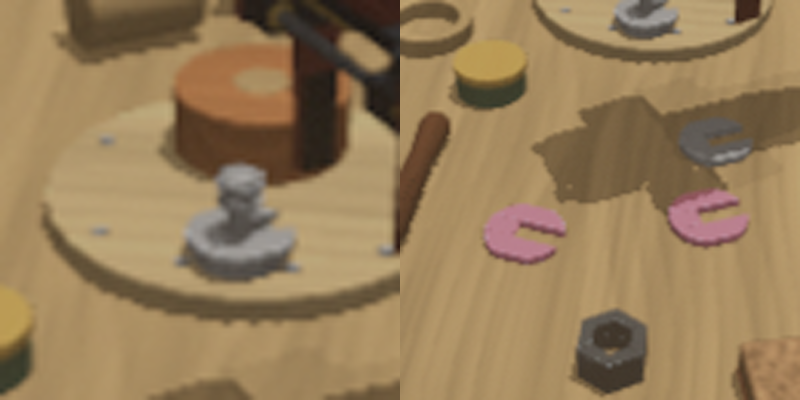

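>>> {"api": "drive_tool", "payload": {"gripper": [87, 87, 87, 87, 87], "dp": [[-6, 10, -25], [-6, 10, -65], [-6, 10, -95], [-6, 10, -120], [-6, 10, -135]], "yaw": [-7.7, -7.7, -7.7, -7.7, -7.7]}}

```text
t: 14.33
tcp_pos: [478.5, 106.4, 12.7]
tool_rot: [[0.891, 0.453, -0.003], [0.453, -0.891, -0.001], [-0.003, -0.0, -1.0]]
ft_force: [-0.2, -0.1, 0.4]
grip_width: 0.988
grip_force: 0.0
```

>>> {"api": "drive_tool", "payload": {"gripper": [87, 87, 87, 87, 87], "dp": [[0, 0, -8], [0, 0, -14], [0, 0, -18], [0, 0, -22], [0, 0, -22]], "yaw": [0, 0, 0, 0, 0]}}

```text
t: 14.75
tcp_pos: [480.1, 107.3, -7.0]
tool_rot: [[0.891, 0.453, 0.001], [0.453, -0.891, -0.0], [0.001, 0.0, -1.0]]
ft_force: [0.9, 0.2, -0.1]
grip_width: 0.99
grip_force: 0.0
```

>>> {"api": "drive_tool", "payload": {"gripper": [60, 60, 60, 60, 60], "dp": [[0, 0, 0], [0, 0, 0], [0, 0, 0], [0, 0, 0], [0, 0, 0]], "yaw": [0, 0, 0, 0, 0], "squeeze": 50}}

```text
t: 15.17
tcp_pos: [480.0, 107.5, -6.7]
tool_rot: [[0.891, 0.453, 0.001], [0.453, -0.891, 0.0], [0.001, 0.0, -1.0]]
ft_force: [-0.3, 0.3, 3.7]
grip_width: 0.721
grip_force: 50.0
```

>>> {"api": "drive_tool", "payload": {"gripper": [60, 60, 60, 60, 60], "dp": [[0, 0, 15], [0, 0, 40], [0, 0, 70], [0, 0, 100], [0, 0, 110]], "yaw": [0, 0, 7, 14, 21]}}

```text
t: 15.58
tcp_pos: [481.2, 108.1, 106.4]
tool_rot: [[0.665, 0.747, 0.004], [0.747, -0.665, 0.0], [0.003, 0.003, -1.0]]
ft_force: [0.7, -0.2, -2.9]
grip_width: 0.72
grip_force: 50.0
```

>>> {"api": "drive_tool", "payload": {"gripper": [60, 60, 60, 60, 60], "dp": [[5, -13, 0], [10, -26, 0], [15, -39, 0], [20, -52, 0], [25, -65, 0]], "yaw": [7, 14, 21, 28, 35]}}

```text
t: 16.0
tcp_pos: [504.6, 41.5, 102.7]
tool_rot: [[0.117, 0.993, -0.0], [0.993, -0.117, -0.0], [-0.0, -0.0, -1.0]]
ft_force: [-0.1, 1.0, -2.1]
grip_width: 0.72
grip_force: 50.0
```

>>> {"api": "drive_tool", "payload": {"gripper": [60, 60, 60, 60, 60], "dp": [[5, -13, 0], [10, -26, 0], [15, -39, 0], [20, -52, 0], [20, -64, 0]], "yaw": [7, 14, 21, 28, 35]}}

```text
t: 16.42
tcp_pos: [525.2, -22.7, 102.7]
tool_rot: [[-0.474, 0.881, 0.0], [0.881, 0.474, 0.0], [0.0, 0.0, -1.0]]
ft_force: [0.7, -0.4, -1.1]
grip_width: 0.721
grip_force: 50.0
```

>>> {"api": "drive_tool", "payload": {"gripper": [60, 60, 60, 60, 60], "dp": [[0, 0, -10], [0, 0, -30], [0, 0, -50], [0, 0, -64], [0, 0, -64]], "yaw": [7, 7, 7, 7, 7]}}

```text
t: 16.83
tcp_pos: [522.6, -22.0, 36.1]
tool_rot: [[-0.573, 0.82, -0.005], [0.82, 0.573, 0.0], [0.003, -0.004, -1.0]]
ft_force: [0.0, -0.8, -2.7]
grip_width: 0.715
grip_force: 50.0
```

```bash
python3 - <<'E'
from h import *
s=env.read_state();print(s['tcp_pos'],s['grip_width'],s['grip_force'],np.degrees(np.arctan2(s['tool_rot'][1,1],s['tool_rot'][0,1])),s['joint_positions'].round())
b=snap('side'); a=snap('top')
z=lambda i,x,y,w,h:cv2.resize(i[y:y+h,x:x+w],(400,400),interpolation=cv2.INTER_CUBIC)
cv2.imwrite('pics/s7.png',np.hstack([z(b,215,150,75,75),z(a,230,150,90,90)])[:,:,::-1])
E
```

```text
[522.59671012 -21.98661161  36.14306216] 0.7152738717567552 49.982571601867676 34.94781024317016 [ 31.  34. -45. 112.  33.  47.   3.]
```

View pics/s7.png

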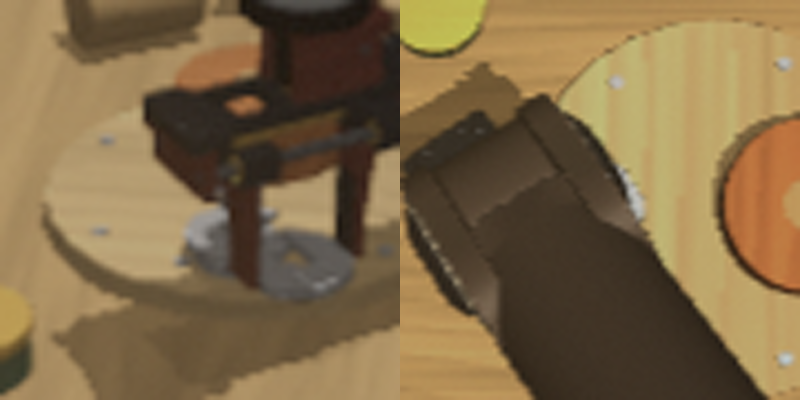

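>>> {"api": "drive_tool", "payload": {"gripper": [60, 60, 60, 60, 60], "dp": [[4, -6, 0], [8, -11, 0], [12, -17, 0], [15, -22, 0], [18, -26, 0]], "yaw": [0, 0, 0, 0, 0]}}

```text
t: 17.35
tcp_pos: [543.5, -48.8, 39.2]
tool_rot: [[-0.572, 0.82, 0.001], [0.82, 0.572, -0.0], [-0.001, 0.0, -1.0]]
ft_force: [-0.4, 0.1, -2.8]
grip_width: 0.718
grip_force: 50.0
```

>>> {"api": "drive_tool", "payload": {"gripper": [60, 60, 60], "dp": [[4, -6, 0], [8, -11, 0], [10, -14, 0]], "yaw": [0, 0, 0]}}

```text
t: 17.6
tcp_pos: [553.4, -62.7, 38.8]
tool_rot: [[-0.572, 0.82, 0.0], [0.82, 0.572, -0.0], [-0.0, 0.0, -1.0]]
ft_force: [-0.2, -0.2, -1.8]
grip_width: 0.719
grip_force: 50.0
```

>>> {"api": "drive_tool", "payload": {"gripper": [60, 60, 60], "dp": [[3, -4, 0], [7, -9, 0], [7, -10, 0]], "yaw": [0, 0, 0]}}

```text
t: 17.85
tcp_pos: [560.5, -72.6, 38.8]
tool_rot: [[-0.572, 0.82, 0.0], [0.82, 0.572, -0.0], [-0.0, 0.0, -1.0]]
ft_force: [-1.3, -0.3, -1.6]
grip_width: 0.72
grip_force: 50.0
```

>>> {"api": "drive_tool", "payload": {"gripper": [60, 60, 60], "dp": [[1, -1, 0], [2, -2, 0], [2, -2, 0]], "yaw": [0, 0, 0]}}

```text
t: 18.1
tcp_pos: [561.8, -73.6, 38.8]
tool_rot: [[-0.573, 0.82, 0.0], [0.82, 0.573, 0.0], [0.0, 0.0, -1.0]]
ft_force: [-0.2, 0.6, -2.0]
grip_width: 0.719
grip_force: 50.0
```

>>> {"api": "drive_tool", "payload": {"gripper": [60, 60, 60], "dp": [[1, -1, 0], [1, -1.5, 0], [1, -1.5, 0]], "yaw": [0, 0, 0]}}

```text
t: 18.35
tcp_pos: [562.7, -74.9, 38.9]
tool_rot: [[-0.573, 0.819, -0.0], [0.819, 0.573, 0.0], [0.0, 0.0, -1.0]]
ft_force: [-0.0, 1.0, -2.7]
grip_width: 0.72
grip_force: 50.0
```

>>> {"api": "drive_tool", "payload": {"gripper": [60, 60, 60], "dp": [[0.5, -1, 0], [0.5, -1, 0], [0.5, -1, 0]], "yaw": [0, 0, 0]}}

```text
t: 18.6
tcp_pos: [562.8, -75.2, 38.8]
tool_rot: [[-0.573, 0.819, -0.001], [0.819, 0.573, 0.001], [0.001, 0.0, -1.0]]
ft_force: [-1.9, 3.8, -0.4]
grip_width: 0.718
grip_force: 50.0
```

>>> {"api": "drive_tool", "payload": {"gripper": [60, 60, 60], "dp": [[0, 0, -2], [0, 0, -4], [0, 0, -4]], "yaw": [0, 0, 0]}}

```text
t: 18.85
tcp_pos: [562.9, -75.2, 34.6]
tool_rot: [[-0.574, 0.819, -0.001], [0.819, 0.574, 0.001], [0.001, 0.0, -1.0]]
ft_force: [-1.9, 4.2, -2.5]
grip_width: 0.718
grip_force: 50.0
```

>>> {"api": "drive_tool", "payload": {"gripper": [60, 60, 60], "dp": [[-0.3, 0.5, -2], [-0.3, 0.5, -4], [-0.3, 0.5, -4]], "yaw": [0, 0, 0]}}

```text
t: 19.1
tcp_pos: [562.8, -75.2, 30.5]
tool_rot: [[-0.573, 0.819, -0.0], [0.819, 0.573, 0.001], [0.001, 0.0, -1.0]]
ft_force: [-0.9, 5.0, -3.3]
grip_width: 0.717
grip_force: 50.0
```

>>> {"api": "drive_tool", "payload": {"gripper": [60, 60, 60], "dp": [[0, 0, -1], [0, 0, -1.5], [0, 0, -1.5]], "yaw": [0, 0, 0]}}

```text
t: 19.35
tcp_pos: [562.7, -75.2, 29.3]
tool_rot: [[-0.573, 0.819, -0.0], [0.819, 0.573, 0.0], [0.0, -0.0, -1.0]]
ft_force: [-2.3, 4.3, 0.5]
grip_width: 0.719
grip_force: 50.0
```

>>> {"api": "drive_tool", "payload": {"gripper": [66, 72, 78, 87, 87], "dp": [[0, 0, 0], [0, 0, 0], [0, 0, 0], [0, 0, 0], [0, 0, 0]], "yaw": [0, 0, 0, 0, 0]}}

```text
t: 19.77
tcp_pos: [563.2, -76.2, 29.5]
tool_rot: [[-0.572, 0.82, 0.001], [0.82, 0.572, -0.001], [-0.001, 0.0, -1.0]]
ft_force: [-0.2, 0.1, 0.0]
grip_width: 0.976
grip_force: 0.0
```

>>> {"api": "drive_tool", "payload": {"gripper": [87, 87, 87, 87, 87], "dp": [[0, 0, 10], [0, 0, 35], [0, 0, 70], [0, 0, 105], [0, 30, 120]], "yaw": [0, 0, 0, 0, 0]}}

```text
t: 20.18
tcp_pos: [564.9, -51.3, 153.6]
tool_rot: [[-0.566, 0.824, 0.004], [0.824, 0.567, -0.003], [-0.005, 0.001, -1.0]]
ft_force: [0.1, -0.4, -0.4]
grip_width: 0.994
grip_force: 0.0
```

>>> {"api": "drive_tool", "payload": {"gripper": [87, 87, 87, 87, 87], "dp": [[-4, 40, 0], [-8, 80, 0], [-12, 120, 0], [-15, 160, 0], [-19, 200, 0]], "yaw": [-7, -14, -21, -28, -35]}}

```text
t: 20.6
tcp_pos: [543.7, 156.1, 150.4]
tool_rot: [[0.007, 1.0, 0.001], [1.0, -0.007, 0.0], [0.0, 0.001, -1.0]]
ft_force: [1.0, -0.4, 0.2]
grip_width: 0.991
grip_force: 0.0
```

```bash
cat > nut.py <<'E'
from h import *
def dark(im,name,c,z,R=60,th=105):
    """1 mm grid at plane z: max channel"""
    s=np.arange(-R,R+1); X,Y=np.meshgrid(c[0]+s,c[1]+s)
    m,f=K(name); V=np.array(m['view'])
    P=np.c_[X.ravel(),Y.ravel(),np.full(X.size,z)]@V[:3,:3].T+V[:3,3]
    u=m['cx']+f*P[:,0]/-P[:,2]; v=m['cy']-f*P[:,1]/-P[:,2]
    return cv2.remap(im,u.reshape(X.shape).astype(np.float32),v.reshape(X.shape).astype(np.float32),cv2.INTER_CUBIC)
E
python3 - <<'E'
from nut import *
s=env.read_state();print(s['tcp_pos'],s['joint_positions'].round())
b=snap('side','side3.png'); a=snap('top','top3.png')
A=dark(a,'top',(543,386),30,40); B=dark(b,'side',(543,386),30,40)
# world grid: columns x, rows y ; show rows y up
f=lambda i:cv2.resize(i[::-1],(390,390),interpolation=cv2.INTER_NEAREST)
z=lambda i,x,y,w,h:cv2.resize(i[y:y+h,x:x+w],(780,200*1),interpolation=cv2.INTER_CUBIC)
st=cv2.resize(b[160:215,220:300],(390,200*1),interpolation=cv2.INTER_CUBIC); st2=cv2.resize(a[170:222,235:311],(390,200),interpolation=cv2.INTER_CUBIC)
cv2.imwrite('pics/n1.png',np.vstack([np.hstack([f(A),f(B)]),np.hstack([st,st2])])[:,:,::-1])
E
```

```text
[543.74817851 156.11880472 150.42241333] [ 11.  27. -43. 102.  21.  59. -40.]
```

View pics/n1.png

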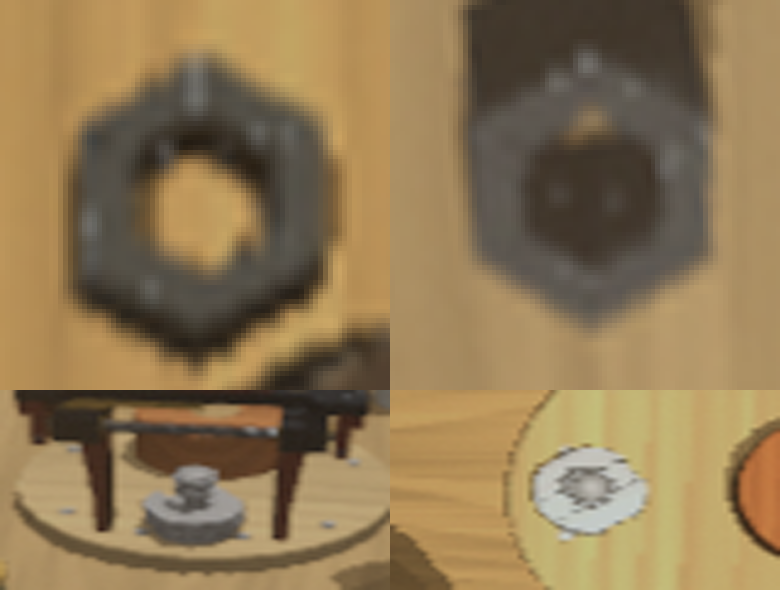

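Top panels: the nut centre is near (544.3, 386.7), with flats square to x. Lower panels: two weights lie flat on the stem with their slots apart.

>>> {"api": "drive_tool", "payload": {"gripper": [87, 87, 87, 87, 87], "dp": [[0, 40, 0], [0, 80, 0], [0, 120, 0], [0, 160, 0], [0, 200, 0]], "yaw": [0, 0, 0, 0, 0]}}

```text
t: 21.12
tcp_pos: [544.1, 355.6, 150.1]
tool_rot: [[0.0, 1.0, 0.001], [1.0, -0.0, -0.0], [-0.0, 0.001, -1.0]]
ft_force: [-0.1, -0.7, -0.8]
grip_width: 0.987
grip_force: 0.0
```

>>> {"api": "drive_tool", "payload": {"gripper": [87, 87, 87, 87, 87], "dp": [[0.5, 30, -20], [0.5, 30.5, -55], [0.5, 30.5, -85], [0.5, 30.5, -105], [0.5, 30.5, -105]], "yaw": [0.4, 0.4, 0.4, 0.4, 0.4]}}

```text
t: 21.53
tcp_pos: [542.5, 382.5, 40.0]
tool_rot: [[-0.008, 1.0, -0.006], [1.0, 0.008, -0.004], [-0.004, -0.006, -1.0]]
ft_force: [-0.3, -0.3, 0.6]
grip_width: 0.993
grip_force: 0.0
```

```bash
python3 - <<'E'
from nut import *
s=env.read_state();print(s['tcp_pos'],s['joint_positions'].round())
b=snap('side'); a=snap('top')
B=dark(b,'side',(543,386),30,40)[::-1]
# nut present? mean row profile / centre check on side view at z=30
m=(B.max(2)<130).astype(np.uint8); ys,xs=np.nonzero(m[40:]); print('x range',543-40+np.percentile(xs,[2,98]), 'lowest y',386+40-(40+ys.max()))
E
```

```text
[542.48089729 382.45866665  39.9804917 ] [-15.  43. -38.  92.  30.  56. -62.]
x range [522. 582.] lowest y 346
```

>>> {"api": "drive_tool", "payload": {"gripper": [87, 87, 87, 87, 87], "dp": [[0, 0, -15], [0, 0, -30], [0, 0, -42], [0, 0, -48], [0, 0, -48]], "yaw": [0, 0, 0, 0, 0]}}

```text
t: 22.05
tcp_pos: [543.6, 384.0, -5.5]
tool_rot: [[-0.006, 1.0, -0.002], [1.0, 0.006, -0.002], [-0.002, -0.002, -1.0]]
ft_force: [-0.3, -0.2, -0.5]
grip_width: 0.991
grip_force: 0.0
```

>>> {"api": "drive_tool", "payload": {"gripper": [70, 60, 45, 45, 45], "dp": [[0, 0, 0], [0, 0, 0], [0, 0, 0], [0, 0, 0], [0, 0, 0]], "yaw": [0, 0, 0, 0, 0], "squeeze": 20}}

```text
t: 22.47
tcp_pos: [544.7, 385.1, -3.1]
tool_rot: [[-0.006, 1.0, 0.001], [1.0, 0.006, 0.0], [0.0, 0.001, -1.0]]
ft_force: [0.2, -0.2, 0.6]
grip_width: 0.651
grip_force: 0.0
```

>>> {"api": "drive_tool", "payload": {"gripper": [45, 45, 45], "dp": [[0, 0, 0], [0, 0, 0], [0, 0, 0]], "yaw": [0, 0, 0]}}

```text
t: 22.72
tcp_pos: [544.6, 385.0, -3.3]
tool_rot: [[-0.006, 1.0, 0.0], [1.0, 0.006, 0.0], [0.0, 0.0, -1.0]]
ft_force: [-0.2, -0.4, 2.4]
grip_width: 0.566
grip_force: 20.0
```

>>> {"api": "drive_tool", "payload": {"gripper": [60, 70, 75, 75, 75], "dp": [[0, 0, 0], [0, 0, 0], [0, 1, 0], [0, 1, 0], [0, 1, 0]], "yaw": [0, 0, 0, -7, -14]}}

```text
t: 23.13
tcp_pos: [544.3, 385.9, -3.9]
tool_rot: [[0.241, 0.97, -0.001], [0.97, -0.241, 0.0], [0.0, -0.001, -1.0]]
ft_force: [2.0, 0.1, 0.3]
grip_width: 0.848
grip_force: 0.0
```

>>> {"api": "drive_tool", "payload": {"gripper": [75, 75, 75, 75, 75], "dp": [[0, 0, 0], [0, 0, 0], [0, 0, 0], [0, 0, 0], [0, 0, 0]], "yaw": [-7, -14, -21, -28, -35]}}

```text
t: 23.55
tcp_pos: [544.3, 386.0, -3.7]
tool_rot: [[0.755, 0.656, -0.0], [0.656, -0.755, 0.0], [-0.0, -0.0, -1.0]]
ft_force: [-0.2, -0.1, -0.0]
grip_width: 0.85
grip_force: 0.0
```

>>> {"api": "drive_tool", "payload": {"gripper": [75, 75, 75, 75, 75], "dp": [[0, 0, 0], [0, 0, 0], [0, 0, 0], [0, 0, 0], [0, 0, 0]], "yaw": [-6, -11, -11, -11, -11]}}

```text
t: 23.97
tcp_pos: [544.3, 386.0, -3.7]
tool_rot: [[0.861, 0.508, -0.0], [0.508, -0.861, -0.0], [-0.0, 0.0, -1.0]]
ft_force: [-0.7, 0.4, -0.0]
grip_width: 0.854
grip_force: 0.0
```

>>> {"api": "drive_tool", "payload": {"gripper": [65, 55, 45, 45, 45], "dp": [[0, 0, 0], [0, 0, 0], [0, 0, 0], [0, 0, 0], [0, 0, 0]], "yaw": [0, 0, 0, 0, 0], "squeeze": 30}}

```text
t: 24.38
tcp_pos: [544.4, 385.9, -3.7]
tool_rot: [[0.863, 0.506, -0.0], [0.506, -0.863, 0.0], [-0.0, -0.0, -1.0]]
ft_force: [-0.5, -0.1, -1.3]
grip_width: 0.564
grip_force: 30.0
```

>>> {"api": "drive_tool", "payload": {"gripper": [45, 45, 45, 45, 45], "dp": [[0, 0, 0], [0, 0, 0], [0, 0, 15], [0, 0, 40], [0, 0, 70]], "yaw": [0, 0, 0, 0, 0]}}

```text
t: 24.8
tcp_pos: [543.1, 384.9, 66.0]
tool_rot: [[0.863, 0.506, -0.003], [0.506, -0.863, -0.002], [-0.004, 0.0, -1.0]]
ft_force: [1.0, 0.5, -2.5]
grip_width: 0.57
grip_force: 30.0
```

>>> {"api": "drive_tool", "payload": {"gripper": [45, 45, 45, 45, 45], "dp": [[0, -25, 30], [2, -65, 50], [4, -105, 50], [6, -145, 50], [8, -185, 50]], "yaw": [0, 0, 0, 0, 0]}}

```text
t: 25.22
tcp_pos: [552.4, 199.0, 118.0]
tool_rot: [[0.863, 0.506, 0.002], [0.506, -0.863, -0.0], [0.001, 0.001, -1.0]]
ft_force: [0.5, -0.8, -2.3]
grip_width: 0.57
grip_force: 30.0
```

>>> {"api": "drive_tool", "payload": {"gripper": [45, 45, 45, 45, 45], "dp": [[2, -40, 0], [4, -80, 0], [6, -120, 0], [8, -160, 0], [9, -195, 0]], "yaw": [0, 0, 0, 0, 0]}}

```text
t: 25.63
tcp_pos: [561.2, 2.8, 117.4]
tool_rot: [[0.864, 0.504, 0.001], [0.504, -0.864, -0.001], [0.0, 0.001, -1.0]]
ft_force: [1.2, -0.6, -2.6]
grip_width: 0.57
grip_force: 30.0
```

>>> {"api": "drive_tool", "payload": {"gripper": [45, 45, 45, 45, 45], "dp": [[1, -35, 0], [1.7, -65, 0], [1.7, -81.8, 0], [1.7, -81.8, 0], [1.7, -81.8, 0]], "yaw": [0, 0, 0, 0, 0]}}

```text
t: 26.05
tcp_pos: [563.0, -77.0, 117.1]
tool_rot: [[0.864, 0.503, 0.0], [0.503, -0.864, -0.0], [0.0, 0.0, -1.0]]
ft_force: [-1.2, 0.7, -1.1]
grip_width: 0.57
grip_force: 30.0
```

>>> {"api": "drive_tool", "payload": {"gripper": [45, 45, 45], "dp": [[0, 0, 0], [0, 0, 0], [0, 0, 0]], "yaw": [0, 0, 0]}}

```text
t: 26.3
tcp_pos: [563.2, -74.3, 116.6]
tool_rot: [[0.862, 0.507, 0.0], [0.507, -0.862, 0.0], [0.0, -0.0, -1.0]]
ft_force: [-1.2, 0.2, -2.1]
grip_width: 0.567
grip_force: 30.0
```

```bash
python3 - <<'E'
from nut import *
s=env.read_state();t=s['tcp_pos'];print(t,s['joint_positions'].round(),s['grip_width'])
b=snap('side'); a=snap('top')
zt=t[2]+3.7
B=dark(b,'side',t[:2],zt+30,45)[::-1]; 
f=lambda i:cv2.resize(i,(390,390),interpolation=cv2.INTER_CUBIC)
cv2.imwrite('pics/n2.png',np.hstack([f(B),f(b[135:210,225:300])])[:,:,::-1])
print('stem proj',proj('side',(563,-75.8,80)),'nut ctr proj',proj('side',(t[0],t[1],zt)))
E
```

```text
[563.20123914 -74.25745558 116.6091076 ] [ 20.  26. -22. 104.  12.  52. -67.] 0.5674374220677973
stem proj (np.float64(259.3930859832263), np.float64(181.54559983560168)) nut ctr proj (np.float64(259.4573872363154), np.float64(170.94884578340216))
```

View pics/n2.png

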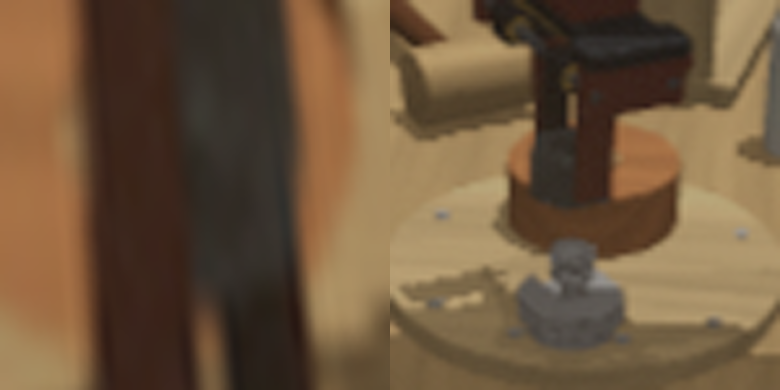

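Side view: the nut is held level above the stem head at (575,260) and the columns agree.

>>> {"api": "drive_tool", "payload": {"gripper": [45, 45, 45, 45, 45], "dp": [[0, 0, -15], [0, 0, -28], [0, 0, -35], [0, 0, -35], [0, 0, -35]], "yaw": [0, 0, 0, 0, 0]}}

```text
t: 26.82
tcp_pos: [563.0, -75.5, 81.2]
tool_rot: [[0.863, 0.506, -0.001], [0.506, -0.863, 0.0], [-0.001, -0.001, -1.0]]
ft_force: [0.4, -0.1, -1.7]
grip_width: 0.564
grip_force: 30.0
```

>>> {"api": "drive_tool", "payload": {"gripper": [45, 45, 45], "dp": [[0, 0, -1], [0, 0, -1], [0, 0, -1]], "yaw": [0, 0, 0]}}

```text
t: 27.07
tcp_pos: [563.5, -75.9, 81.0]
tool_rot: [[0.863, 0.505, 0.001], [0.505, -0.863, -0.0], [0.001, 0.001, -1.0]]
ft_force: [0.0, -0.2, -2.0]
grip_width: 0.568
grip_force: 30.0
```

>>> {"api": "drive_tool", "payload": {"gripper": [45, 45, 45, 45], "dp": [[0, 0, -2], [0, 0, -4], [0, 0, -6], [0, 0, -6]], "yaw": [0, 0, 0, 0]}}

```text
t: 27.4
tcp_pos: [562.8, -75.9, 73.9]
tool_rot: [[0.863, 0.505, -0.001], [0.505, -0.863, 0.0], [-0.001, -0.0, -1.0]]
ft_force: [0.3, 0.4, -1.8]
grip_width: 0.566
grip_force: 30.0
```

>>> {"api": "drive_tool", "payload": {"gripper": [45, 45, 45, 45], "dp": [[0, 0, -2], [0, 0, -4], [0, 0, -6], [0, 0, -6]], "yaw": [0, 0, 0, 0]}}

```text
t: 27.73
tcp_pos: [562.8, -75.8, 67.8]
tool_rot: [[0.863, 0.505, -0.001], [0.505, -0.863, 0.0], [-0.001, -0.0, -1.0]]
ft_force: [0.3, -1.0, -1.5]
grip_width: 0.569
grip_force: 30.0
```

>>> {"api": "drive_tool", "payload": {"gripper": [45, 45, 45, 45], "dp": [[0, 0, -1], [0, 0, -3], [0, 0, -4], [0, 0, -4]], "yaw": [0, 0, 0, 0]}}

```text
t: 28.07
tcp_pos: [562.9, -75.9, 64.1]
tool_rot: [[0.863, 0.505, -0.0], [0.505, -0.863, 0.0], [-0.0, -0.0, -1.0]]
ft_force: [-0.3, -0.1, -1.7]
grip_width: 0.569
grip_force: 30.0
```

>>> {"api": "drive_tool", "payload": {"gripper": [45, 45, 45], "dp": [[0, 0, -1], [0, 0, -2], [0, 0, -2]], "yaw": [0, 0, 0]}}

```text
t: 28.32
tcp_pos: [563.0, -75.9, 62.2]
tool_rot: [[0.863, 0.505, -0.0], [0.505, -0.863, 0.0], [-0.0, -0.0, -1.0]]
ft_force: [0.3, -0.4, -2.7]
grip_width: 0.568
grip_force: 30.0
```

>>> {"api": "drive_tool", "payload": {"gripper": [45, 45, 45], "dp": [[0, 0, -1], [0, 0, -2], [0, 0, -2]], "yaw": [0, 0, 0]}}

```text
t: 28.57
tcp_pos: [563.0, -75.9, 60.2]
tool_rot: [[0.863, 0.505, -0.0], [0.505, -0.863, 0.0], [-0.0, -0.0, -1.0]]
ft_force: [-0.2, -0.7, -2.0]
grip_width: 0.564
grip_force: 30.0
```

>>> {"api": "drive_tool", "payload": {"gripper": [45, 45, 45], "dp": [[0, 0, -1], [0, 0, -1.5], [0, 0, -1.5]], "yaw": [0, 0, 0]}}

```text
t: 28.82
tcp_pos: [563.0, -75.9, 58.7]
tool_rot: [[0.863, 0.505, -0.0], [0.505, -0.863, 0.0], [-0.0, -0.0, -1.0]]
ft_force: [0.3, -0.3, -2.6]
grip_width: 0.567
grip_force: 30.0
```

>>> {"api": "drive_tool", "payload": {"gripper": [45, 45, 45], "dp": [[0, 0, -1], [0, 0, -1.5], [0, 0, -1.5]], "yaw": [0, 0, 0]}}

```text
t: 29.07
tcp_pos: [563.1, -75.9, 57.2]
tool_rot: [[0.863, 0.505, -0.0], [0.505, -0.863, 0.0], [-0.0, -0.0, -1.0]]
ft_force: [-0.5, 0.5, -2.5]
grip_width: 0.566
grip_force: 30.0
```

>>> {"api": "drive_tool", "payload": {"gripper": [45, 45, 45], "dp": [[0, 0, -1], [0, 0, -1.2], [0, 0, -1.2]], "yaw": [0, 0, 0]}}

```text
t: 29.32
tcp_pos: [563.1, -75.9, 56.1]
tool_rot: [[0.863, 0.505, -0.0], [0.505, -0.863, -0.0], [-0.0, -0.0, -1.0]]
ft_force: [0.7, -0.2, -2.3]
grip_width: 0.568
grip_force: 30.0
```

>>> {"api": "drive_tool", "payload": {"gripper": [45, 45, 45], "dp": [[0, 0, -0.6], [0, 0, -1], [0, 0, -1]], "yaw": [0, 0, 0]}}

```text
t: 29.57
tcp_pos: [563.2, -75.9, 55.2]
tool_rot: [[0.863, 0.505, 0.0], [0.505, -0.863, -0.0], [0.0, 0.0, -1.0]]
ft_force: [-0.4, -0.5, -0.5]
grip_width: 0.57
grip_force: 30.0
```

>>> {"api": "drive_tool", "payload": {"gripper": [45, 45, 45], "dp": [[0, 0, -0.6], [0, 0, -1], [0, 0, -1]], "yaw": [0, 0, 0]}}

```text
t: 29.82
tcp_pos: [563.3, -75.9, 54.8]
tool_rot: [[0.863, 0.505, 0.0], [0.505, -0.863, -0.0], [0.0, 0.0, -1.0]]
ft_force: [-2.2, 0.0, 4.6]
grip_width: 0.571
grip_force: 30.0
```

>>> {"api": "drive_tool", "payload": {"gripper": [45, 45, 45, 45, 45], "dp": [[0, 0, 0.7], [0, 0, 1.0], [0, 0, 1.3], [0, 0, 1.6], [0, 0, 1.9]], "yaw": [7, 14, 21, 28, 35], "squeeze": 20}}

```text
t: 30.23
tcp_pos: [563.2, -76.0, 56.3]
tool_rot: [[0.412, 0.911, 0.0], [0.911, -0.412, -0.0], [-0.0, 0.0, -1.0]]
ft_force: [-1.3, 0.1, 1.2]
grip_width: 0.569
grip_force: 20.0
```

>>> {"api": "drive_tool", "payload": {"gripper": [45, 45, 45, 45, 45], "dp": [[0, 0, 0.3], [0, 0, 0.6], [0, 0, 0.9], [0, 0, 1.2], [0, 0, 1.4]], "yaw": [7, 14, 21, 28, 35]}}

```text
t: 30.65
tcp_pos: [563.4, -76.0, 57.7]
tool_rot: [[-0.185, 0.983, 0.001], [0.983, 0.185, -0.0], [-0.0, 0.001, -1.0]]
ft_force: [-0.5, -0.3, 0.3]
grip_width: 0.573
grip_force: 20.0
```

>>> {"api": "drive_tool", "payload": {"gripper": [45, 45, 45, 45, 45], "dp": [[0, 0, 0.3], [0, 0, 0.6], [0, 0, 0.9], [0, 0, 1.2], [0, 0, 1.4]], "yaw": [7, 14, 21, 28, 35]}}

```text
t: 31.07
tcp_pos: [563.1, -76.1, 58.8]
tool_rot: [[-0.716, 0.699, 0.0], [0.699, 0.716, -0.0], [-0.0, -0.0, -1.0]]
ft_force: [0.0, 0.4, -2.1]
grip_width: 0.568
grip_force: 20.0
```

>>> {"api": "drive_tool", "payload": {"gripper": [45, 45, 45], "dp": [[0, 0, -1], [0, 0, -2], [0, 0, -2]], "yaw": [0, 0, 0]}}

```text
t: 31.32
tcp_pos: [562.9, -76.0, 56.5]
tool_rot: [[-0.709, 0.706, -0.0], [0.706, 0.709, 0.0], [0.0, -0.0, -1.0]]
ft_force: [0.0, 0.6, -2.6]
grip_width: 0.567
grip_force: 20.0
```

>>> {"api": "drive_tool", "payload": {"gripper": [45, 45, 45], "dp": [[0, 0, -1], [0, 0, -1.5], [0, 0, -1.5]], "yaw": [0, 0, 0]}}

```text
t: 31.57
tcp_pos: [563.1, -75.8, 55.3]
tool_rot: [[-0.711, 0.703, -0.0], [0.703, 0.711, -0.0], [-0.0, -0.0, -1.0]]
ft_force: [-0.9, 1.4, -2.2]
grip_width: 0.572
grip_force: 20.0
```

>>> {"api": "drive_tool", "payload": {"gripper": [45, 45, 45], "dp": [[0, 0, -0.6], [0, 0, -1], [0, 0, -1]], "yaw": [0, 0, 0]}}

```text
t: 31.82
tcp_pos: [563.2, -75.8, 54.5]
tool_rot: [[-0.711, 0.703, 0.0], [0.703, 0.711, -0.0], [-0.0, 0.0, -1.0]]
ft_force: [-0.7, 0.6, -0.6]
grip_width: 0.566
grip_force: 20.0
```

>>> {"api": "drive_tool", "payload": {"gripper": [45, 45, 45], "dp": [[0, 0, -0.6], [0, 0, -0.6], [0, 0, -0.6]], "yaw": [0, 0, 0]}}

```text
t: 32.07
tcp_pos: [563.3, -75.8, 54.2]
tool_rot: [[-0.711, 0.703, 0.0], [0.703, 0.711, -0.0], [-0.0, 0.0, -1.0]]
ft_force: [-2.0, -0.4, 4.2]
grip_width: 0.57
grip_force: 20.0
```

>>> {"api": "drive_tool", "payload": {"gripper": [50, 56, 60, 60, 60], "dp": [[0, 0, 0.4], [0, 0, 0.4], [0, 0, 0.4], [0, 0, 0.4], [0, 0, 0.4]], "yaw": [0, 0, 0, 0, 0]}}

```text
t: 32.48
tcp_pos: [563.1, -75.9, 54.0]
tool_rot: [[-0.711, 0.703, -0.0], [0.703, 0.711, 0.0], [0.0, 0.0, -1.0]]
ft_force: [1.3, 0.0, 0.7]
grip_width: 0.686
grip_force: 0.0
```

```bash
python3 - <<'E'
from nut import *
s=env.read_state();print(s['tcp_pos'],s['joint_positions'].round(),s['grip_width'],s['ft_force'])
E
```

```text
[563.12750004 -75.92184845  54.00771104] [ 36.  37. -46. 106.  33.  52.  20.] 0.6861380238753918 [1.31732842 0.02179922 0.70691601]
```

>>> {"api": "drive_tool", "payload": {"gripper": [60, 60, 45, 45, 45], "dp": [[0, 0, 0], [0, 0, 0], [0, 0, 0], [0, 0, 0], [0, 0, 0]], "yaw": [0, 0, 0, 0, 0], "squeeze": 20}}

```text
t: 32.9
tcp_pos: [563.1, -76.0, 54.1]
tool_rot: [[-0.711, 0.703, -0.0], [0.703, 0.711, -0.0], [0.0, -0.0, -1.0]]
ft_force: [-0.6, -0.3, 0.4]
grip_width: 0.567
grip_force: 20.0
```

>>> {"api": "drive_tool", "payload": {"gripper": [45, 45, 45, 45, 45], "dp": [[0, 0, -0.3], [0, 0, -0.6], [0, 0, -0.9], [0, 0, -1.2], [0, 0, -1.5]], "yaw": [-7, -14, -21, -28, -35]}}

```text
t: 33.32
tcp_pos: [563.1, -75.8, 52.7]
tool_rot: [[-0.174, 0.985, 0.0], [0.985, 0.174, 0.0], [0.0, 0.0, -1.0]]
ft_force: [-0.2, 0.2, -0.7]
grip_width: 0.569
grip_force: 20.0
```

>>> {"api": "drive_tool", "payload": {"gripper": [45, 45, 45, 45, 45], "dp": [[0, 0, -0.3], [0, 0, -0.6], [0, 0, -0.9], [0, 0, -1.2], [0, 0, -1.5]], "yaw": [-7, -14, -21, -28, -35]}}

```text
t: 33.73
tcp_pos: [563.3, -75.7, 51.2]
tool_rot: [[0.422, 0.906, 0.0], [0.906, -0.422, 0.0], [0.0, 0.0, -1.0]]
ft_force: [0.2, 0.4, -0.0]
grip_width: 0.572
grip_force: 20.0
```

>>> {"api": "drive_tool", "payload": {"gripper": [45, 45, 45, 45, 45], "dp": [[0, 0, -0.3], [0, 0, -0.6], [0, 0, -0.9], [0, 0, -1.2], [0, 0, -1.5]], "yaw": [-7, -14, -21, -28, -35]}}

```text
t: 34.15
tcp_pos: [563.4, -75.7, 49.7]
tool_rot: [[0.866, 0.5, 0.001], [0.5, -0.866, 0.0], [0.001, 0.0, -1.0]]
ft_force: [0.6, -0.7, -0.9]
grip_width: 0.568
grip_force: 20.0
```

>>> {"api": "drive_tool", "payload": {"gripper": [45, 45, 45, 45, 45], "dp": [[0, 0, -0.3], [0, 0, -0.6], [0, 0, -0.9], [0, 0, -1.2], [0, 0, -1.5]], "yaw": [-7, -14, -21, -28, -35]}}

```text
t: 34.57
tcp_pos: [563.4, -75.7, 48.3]
tool_rot: [[0.996, -0.087, 0.001], [-0.087, -0.996, 0.0], [0.001, -0.0, -1.0]]
ft_force: [0.5, 0.2, 0.1]
grip_width: 0.569
grip_force: 20.0
```

>>> {"api": "drive_tool", "payload": {"gripper": [45, 45, 45, 45, 45], "dp": [[0, 0, -0.3], [0, 0, -0.6], [0, 0, -0.9], [0, 0, -1.2], [0, 0, -1.5]], "yaw": [-7, -14, -21, -28, -35]}}

```text
t: 34.98
tcp_pos: [563.5, -75.8, 46.8]
tool_rot: [[0.766, -0.642, 0.001], [-0.642, -0.766, -0.0], [0.001, -0.0, -1.0]]
ft_force: [0.6, -0.0, -0.5]
grip_width: 0.569
grip_force: 20.0
```

```bash
python3 - <<'E'
from nut import *
s=env.read_state();print(s['tcp_pos'],s['joint_positions'].round(),s['grip_width'],s['ft_force'],s['wrist_torque'])
E
```

```text
[563.47441228 -75.83378915  46.79138983] [   5.   29.   -3.  108.    2.   43. -129.] 0.5685336538369472 [ 0.64700706 -0.03607469 -0.48077531] [-0.00954115 -0.1120276  -0.02376442]
```

>>> {"api": "drive_tool", "payload": {"gripper": [60, 75, 75, 75, 75], "dp": [[0, 0, 0], [0, 0, 0], [0, 0, 0], [0, 0, 0], [0, 0, 0]], "yaw": [0, 0, 0, 0, 7]}}

```text
t: 35.4
tcp_pos: [563.1, -75.8, 46.6]
tool_rot: [[0.842, -0.539, -0.0], [-0.539, -0.842, 0.0], [-0.0, 0.0, -1.0]]
ft_force: [0.4, -0.7, -0.2]
grip_width: 0.851
grip_force: 0.0
```

>>> {"api": "drive_tool", "payload": {"gripper": [75, 75, 75, 75, 75], "dp": [[0, 0, 0], [0, 0, 0], [0, 0, 0], [0, 0, 0], [0, 0, 0]], "yaw": [7, 14, 21, 28, 35]}}

```text
t: 35.82
tcp_pos: [563.1, -76.1, 46.7]
tool_rot: [[0.999, 0.049, 0.0], [0.049, -0.999, 0.0], [0.0, -0.0, -1.0]]
ft_force: [-0.1, -0.1, 1.4]
grip_width: 0.858
grip_force: 0.0
```

>>> {"api": "drive_tool", "payload": {"gripper": [75, 75, 75, 75, 75], "dp": [[0, 0, 0], [0, 0, 0], [0, 0, 0], [0, 0, 0], [0, 0, 0]], "yaw": [7, 14, 21, 28, 35]}}

```text
t: 36.23
tcp_pos: [563.2, -76.1, 46.7]
tool_rot: [[0.79, 0.613, 0.0], [0.613, -0.79, 0.0], [0.0, 0.0, -1.0]]
ft_force: [-0.0, 0.1, -0.5]
grip_width: 0.857
grip_force: 0.0
```

>>> {"api": "drive_tool", "payload": {"gripper": [75, 75, 75, 75, 75], "dp": [[0, 0, 0], [0, 0, 0], [0, 0, 0], [0, 0, 0], [0, 0, 0]], "yaw": [7, 14, 21, 28, 35]}}

```text
t: 36.65
tcp_pos: [563.2, -76.2, 46.8]
tool_rot: [[0.296, 0.955, 0.0], [0.955, -0.296, 0.0], [0.0, 0.0, -1.0]]
ft_force: [-1.0, 0.6, -0.6]
grip_width: 0.854
grip_force: 0.0
```

>>> {"api": "drive_tool", "payload": {"gripper": [75, 75, 75, 75, 75], "dp": [[0, 0, 0], [0, 0, 0], [0, 0, 0], [0, 0, 0], [0, 0, 0]], "yaw": [7, 14, 21, 28, 35]}}

```text
t: 37.07
tcp_pos: [563.2, -76.2, 46.8]
tool_rot: [[-0.306, 0.952, 0.0], [0.952, 0.306, -0.0], [-0.0, 0.0, -1.0]]
ft_force: [-0.1, -0.4, 0.5]
grip_width: 0.853
grip_force: 0.0
```

>>> {"api": "drive_tool", "payload": {"gripper": [75, 75, 75, 75, 75], "dp": [[0, 0, 0], [0, 0, 0], [0, 0, 0], [0, 0, 0], [0, 0, 0]], "yaw": [7, 14, 21, 28, 33]}}

```text
t: 37.48
tcp_pos: [563.2, -76.3, 46.7]
tool_rot: [[-0.775, 0.632, 0.0], [0.632, 0.775, 0.0], [-0.0, 0.0, -1.0]]
ft_force: [-0.9, -0.0, -0.3]
grip_width: 0.858
grip_force: 0.0
```

>>> {"api": "drive_tool", "payload": {"gripper": [65, 55, 45, 45, 45], "dp": [[0, 0, 0], [0, 0, 0], [0, 0, 0], [0, 0, 0], [0, 0, 0]], "yaw": [0, 0, 0, 0, 0], "squeeze": 20}}

```text
t: 37.9
tcp_pos: [563.3, -75.8, 46.8]
tool_rot: [[-0.769, 0.639, 0.0], [0.639, 0.769, -0.0], [-0.0, 0.0, -1.0]]
ft_force: [0.4, 0.7, 0.5]
grip_width: 0.571
grip_force: 19.8
```

Now three more runs of 35° (4.4 mm), then a careful finish.

>>> {"api": "drive_tool", "payload": {"gripper": [45, 45, 45, 45, 45], "dp": [[0, 0, -0.3], [0, 0, -0.6], [0, 0, -0.9], [0, 0, -1.2], [0, 0, -1.5]], "yaw": [-7, -14, -21, -28, -35]}}

```text
t: 38.32
tcp_pos: [563.2, -76.0, 45.3]
tool_rot: [[-0.258, 0.966, 0.0], [0.966, 0.258, -0.0], [-0.0, 0.0, -1.0]]
ft_force: [-0.3, 0.6, 1.1]
grip_width: 0.571
grip_force: 19.8
```

>>> {"api": "drive_tool", "payload": {"gripper": [45, 45, 45, 45, 45], "dp": [[0, 0, -0.3], [0, 0, -0.6], [0, 0, -0.9], [0, 0, -1.2], [0, 0, -1.4]], "yaw": [-7, -14, -21, -28, -35]}}

```text
t: 38.73
tcp_pos: [563.2, -75.8, 43.9]
tool_rot: [[0.342, 0.94, 0.0], [0.94, -0.342, -0.0], [-0.0, 0.0, -1.0]]
ft_force: [0.7, -0.1, -1.0]
grip_width: 0.571
grip_force: 19.8
```

>>> {"api": "drive_tool", "payload": {"gripper": [45, 45, 45, 45, 45], "dp": [[0, 0, -0.3], [0, 0, -0.6], [0, 0, -0.9], [0, 0, -1.2], [0, 0, -1.5]], "yaw": [-7, -14, -21, -28, -35]}}

```text
t: 39.15
tcp_pos: [563.3, -75.6, 42.4]
tool_rot: [[0.819, 0.573, 0.001], [0.573, -0.819, -0.0], [0.0, 0.0, -1.0]]
ft_force: [-0.9, 0.8, -0.2]
grip_width: 0.568
grip_force: 19.8
```

>>> {"api": "drive_tool", "payload": {"gripper": [45, 45, 45], "dp": [[0, 0, -0.3], [0, 0, -0.6], [0, 0, -0.9]], "yaw": [-7, -14, -21], "squeeze": 12}}

```text
t: 39.4
tcp_pos: [563.3, -75.6, 41.5]
tool_rot: [[0.97, 0.242, 0.001], [0.242, -0.97, -0.0], [0.001, 0.0, -1.0]]
ft_force: [0.9, 0.5, 0.4]
grip_width: 0.576
grip_force: 11.8
```

```bash
python3 - <<'E'
from nut import *
s=env.read_state();print(s['tcp_pos'],s['joint_positions'].round(),s['grip_width'],s['ft_force'],s['wrist_torque'])
E
```

```text
[563.34324001 -75.60937988  41.54953858] [ 15.  31. -16. 108.  12.  43. -84.] 0.575618327641227 [0.8610567  0.45309946 0.37820414] [ 0.07114177 -0.0401947   0.05118504]
```

>>> {"api": "drive_tool", "payload": {"gripper": [45, 45, 45], "dp": [[0, 0, -0.3], [0, 0, -0.6], [0, 0, -0.8]], "yaw": [-7, -14, -20]}}

```text
t: 39.65
tcp_pos: [563.4, -75.5, 40.8]
tool_rot: [[0.994, -0.105, 0.001], [-0.105, -0.994, 0.0], [0.001, -0.0, -1.0]]
ft_force: [0.1, 1.0, -1.1]
grip_width: 0.573
grip_force: 11.8
```

```bash
cat > st.py <<'E'
from nut import *
s=env.read_state();R=s['tool_rot'];print(s['tcp_pos'],s['grip_width'],s['ft_force'],s['wrist_torque'],np.degrees(np.arctan2(R[1,1],R[0,1])))
E
python3 st.py
```

```text
[563.41933284 -75.50494362  40.78190866] 0.5728126219056061 [ 0.07955789  1.04444082 -1.14317357] [ 0.02936671 -0.07258815  0.02339571] -96.01210142946881
```

>>> {"api": "drive_tool", "payload": {"gripper": [45, 45, 45], "dp": [[0, 0, -0.3], [0, 0, -0.4], [0, 0, -0.4]], "yaw": [-5, -10, -10]}}

```text
t: 39.9
tcp_pos: [563.2, -75.4, 40.3]
tool_rot: [[0.962, -0.273, 0.0], [-0.273, -0.962, -0.0], [0.0, 0.0, -1.0]]
ft_force: [0.2, 0.1, -0.9]
grip_width: 0.575
grip_force: 11.9
```

```bash
python3 st.py
```

```text
[563.2188703  -75.4249418   40.28719383] 0.5752530840877006 [ 0.22262226  0.14359238 -0.89795811] [0.0351428  0.00481892 0.03526829] -105.8614030533721
```

>>> {"api": "drive_tool", "payload": {"gripper": [45, 45, 45], "dp": [[0, 0, -0.3], [0, 0, -0.4], [0, 0, -0.4]], "yaw": [-5, -10, -10]}}

```text
t: 40.15
tcp_pos: [563.7, -75.8, 40.1]
tool_rot: [[0.901, -0.434, 0.001], [-0.434, -0.901, -0.0], [0.001, -0.0, -1.0]]
ft_force: [0.4, 0.4, 1.7]
grip_width: 0.574
grip_force: 11.9
```

```bash
python3 st.py
```

```text
[563.68234554 -75.76373908  40.12018734] 0.5736019245982642 [0.36766093 0.38240885 1.69170006] [-0.04211349 -0.0138657   0.02089381] -115.70906896013646
```

>>> {"api": "drive_tool", "payload": {"gripper": [45, 45, 45], "dp": [[0, 0, -0.3], [0, 0, -0.4], [0, 0, -0.4]], "yaw": [-5, -10, -10]}}

```text
t: 40.4
tcp_pos: [564.2, -76.2, 40.1]
tool_rot: [[0.813, -0.582, 0.002], [-0.582, -0.813, -0.001], [0.002, -0.001, -1.0]]
ft_force: [1.0, -0.6, 4.4]
grip_width: 0.575
grip_force: 11.9
```

```bash
python3 st.py
```

```text
[564.19398745 -76.15488729  40.06940654] 0.5747008729809618 [ 0.97557917 -0.55936508  4.37038504] [-0.2563932  -0.19094016  0.0592543 ] -125.61302007326962
```

>>> {"api": "drive_tool", "payload": {"gripper": [55, 70, 80, 80, 80], "dp": [[0, 0, 0.6], [0, 0, 0.8], [0, 0, 0.8], [0, 0, 0.8], [0, 0, 0.8]], "yaw": [0, 0, 0, 0, 0]}}

```text
t: 40.82
tcp_pos: [562.8, -75.9, 39.9]
tool_rot: [[0.813, -0.582, -0.001], [-0.582, -0.813, 0.0], [-0.001, 0.0, -1.0]]
ft_force: [0.4, -0.6, -0.5]
grip_width: 0.885
grip_force: 0.0
```

>>> {"api": "drive_tool", "payload": {"gripper": [80, 80, 80, 80, 80], "dp": [[0, 0, 10], [0, 0, 35], [0, 0, 70], [0, 0, 105], [0, 0, 130]], "yaw": [0, 0, 0, 0, 0]}}

```text
t: 41.23
tcp_pos: [563.8, -76.0, 173.8]
tool_rot: [[0.813, -0.582, 0.003], [-0.582, -0.813, -0.0], [0.002, -0.001, -1.0]]
ft_force: [1.1, -0.9, 0.7]
grip_width: 0.909
grip_force: 0.0
```

>>> {"api": "drive_tool", "payload": {"gripper": [80, 80, 80, 80, 80], "dp": [[-30, 25, 0], [-60, 50, 0], [-90, 75, 0], [-120, 100, 0], [-140, 125, 0]], "yaw": [0, 0, 0, 0, 0]}}

```text
t: 41.65
tcp_pos: [420.3, 49.7, 170.7]
tool_rot: [[0.813, -0.582, -0.0], [-0.582, -0.813, -0.001], [0.0, 0.001, -1.0]]
ft_force: [0.4, 0.1, 0.2]
grip_width: 0.914
grip_force: 0.0
```

```bash
python3 - <<'E'
from h import *
b=snap('side'); a=snap('top')
f=lambda i:cv2.resize(i,(400,400),interpolation=cv2.INTER_CUBIC)
cv2.imwrite('pics/end.png',np.hstack([f(b[150:210,230:290]),f(a[165:225,240:300])])[:,:,::-1])
s=env.read_state();print(s['tcp_pos'],s['ft_force'])
for z in(44,74): print(z,proj('side',(563,-75.8,z)),proj('top',(563,-75.8,z)))
E
```

```text
[420.22469838  52.39570816 171.05346933] [ 1.82806695 -0.23184084 -0.88353038]
44 (np.float64(259.2463786849717), np.float64(190.89355701802273)) (np.float64(273.1906350961759), np.float64(195.78106879868093))
74 (np.float64(259.36832376236913), np.float64(183.12340941336933)) (np.float64(273.56684312807124), np.float64(194.8919404999337))
```

View pics/end.png

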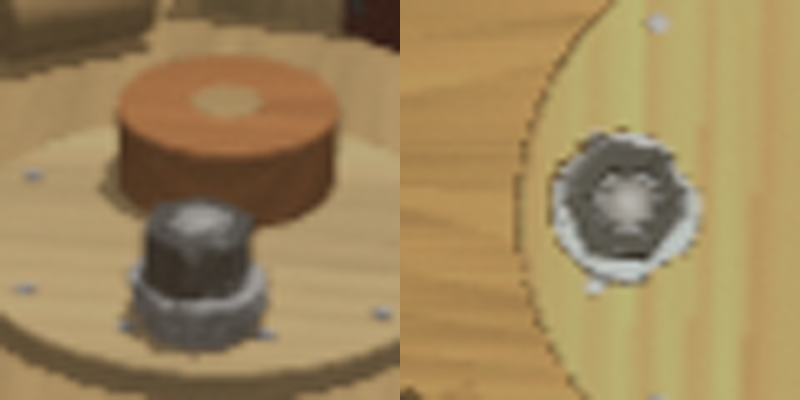

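The nut sits square at (200,250) in the side crop, bearing on the two-weight stack and centred on the stem in the top view. Handing in.

```bash
python3 -c "
from plant import env
print(env.close_job())"
```

```text
the job is handed in; nothing more can be done
None
```

I handed the job in: both silver weights lie flat and home on the stem with their slots about 90° apart, and the nut is threaded down square onto the stack. The judge returned no verdict, and the bystanders and the pink and black look-alikes were left alone.

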